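# Hold the gouge box lid open for fitting its stay

## Task

I am about to screw a stay onto the lid of the wooden gouge box and need the lid held. Take the little steel kettle off the lid without tipping it over and hang it by its handle on the hook of the post, hanging still and let go of; then raise the lid to 60 degrees from closed and keep holding it there, because it has no stay yet and falls shut by itself: finish while still holding it. Do not let the lid drop, and leave the tools and other things on the bench where they are.

Things in the scene. Friction and masses are not known exactly. Their poses are not given: they have to be found in the camera images.
- kettle: Small empty open steel kettle with a stiff (not folding) wire bail handle, 0.18 to 0.35 kg. It stands on the closed lid of the gouge box. Pot 84 mm across at the foot, 106 mm at the rim, 80 mm high, wall 3 mm. The bail rises from the rim, in the kettle's y-z plane, to a straight level wooden grip. Origin: centre of the underside; z up, y along the grip, x through the handle's opening.
- kettle_grip (a point): Centre of the kettle's turned wooden handle grip, 148 mm above its underside. The grip is a round bar 14 mm in diameter and 86 mm long along the kettle's y. The opening below it is 61 mm high (grip underside to pot rim) and about 100 mm wide, with 5 mm wires at its two sides.
- hook_post: Fixed wooden post, 30 x 36 mm, 262 mm tall, on a 100 mm square base, left or right of the box. A steel hook of 10 mm bar sticks out of it along its own -x: it slopes gently down to its seat and then curves up to a tip 116 mm in front of the post's axis, 254 mm above the bench (underside at the seat: 220 mm). Origin: centre of the base's underside; z up.
- hook_seat (a point): Where the centre of the kettle's grip lies when it hangs in the lowest part of the hook: just above the bar, 80 mm in front of the post's axis (36 mm short of the tip), 237 mm above the bench. The grip hangs across the bar, its handle's opening threaded over the tip from in front.
- chest: The gouge box, fixed on the bench: a pine box with dovetailed corners, 220 mm deep (x), 300 mm wide (y), 100 mm high, closed by a hinged lid 14 mm thick (top at 114 mm). Origin: centre of the underside; x points to the hinged back edge, so -x is the front, where the pull is; y along the hinge.
- chest_lid (a joint): Angle of the box's lid, in rad: 0 is closed, growing as the front edge rises; 60 degrees is 1.047; it stops at 1.75. Hinges are free: the lid (about 0.55 kg, hidden 0.4 to 0.75) falls shut when let go below about 90 degrees. Lifting at the pull takes 2 to 4 N.
- lid_pull (a point): Grasp point on the lid's pull, a wooden tongue in the plane of the lid that sticks 42 mm out from the middle of its front edge: 30 mm wide (along y), 14 mm thick. The point is at mid thickness, 26 mm out from the lid's edge; closed, it is 107 mm above the bench and 32 mm in front of the box's wall. It moves with the lid, on an arc of 252 mm radius about the hinge.
- lid_hinge (a point): Middle of the lid's hinge axis, at the box's back edge, 100 mm above the bench; the axis runs along the box's y.
- lid_stay: Brass lid stay lying flat on the bench between robot and box: about 133 mm long, a 12 x 4 mm bar along x with a small plate at one end and a 12 mm high pivot block at the other. Leave alone. Origin: under its middle.
- screwdriver: Wooden-handled screwdriver 200 mm long, lying on the bench between robot and box, 26 mm thick. Leave alone. Origin: under its middle, x towards its tip.
- gouge_a: Carving gouge 205 mm long, 22 mm thick, lying beside the left end of the gouge box. Leave alone. Origin: under the front end of its handle, x towards the blade.
- gouge_b: Carving gouge 205 mm long, 22 mm thick, lying on the right of the bench. Leave alone. Origin: under the front end of its handle, x towards the blade.
- mallet: Round carver's mallet standing on its head, 82 mm across, 226 mm tall, far left. Leave alone. Origin: centre of its underside.
- glue_bottle: White glue bottle 60 mm across and 170 mm tall, far right. Leave alone. Origin: centre of its underside.
- oilstone: Oilstone in its wooden block, 190 x 68 x 34 mm, far left. Leave alone. Origin: centre of its underside, x along its length.
- vice: Small grey swivel bench vice, fixed, about 150 x 110 mm and 125 mm high, on the other side of the box from the hook post. Origin: centre of its foot.
Not all that is in view belongs to the job. What is shaped like the kettle but blue, purple or turquoise is not meant.

How it is judged:
By the outcome, as a careful person would: the job done as asked, in the order asked, and still so for the second after the job is handed in, while the arm keeps its last pose, push and grip.
It also fails if it takes over 64 s, if anything falls off the work surface, if the arm or the gripper's body presses on something with over 40 N, if the wrist force passes 120 N, or if a joint passes its speed limit or range.

## Robot

A 6-joint arm with a two-finger parallel gripper is mounted at the origin on the work surface. World frame = base frame: x ahead of the robot, y to its left, z up, the work surface at z = 0. Lengths are in m, angles in degrees, forces in N, time in s.
With the tool pointing down it reaches from about 0.375 to 0.9 m from the base axis. Payload 3.1 kg.
Tool frame: the origin (TCP) lies at the very end of the fingers, on their centre line; the grasp point (between the pads) lies 19 mm behind it; z points along the fingers, x is the direction in which the jaws open and shut, and the axes are right-handed (so a half turn about z gives the same grasp; the last joint's range is limited). The gripper opens to 87 mm and grips with 3 to 60 N. Pads are 19 mm wide; open, the fingers measure 117 mm over their backs; the gripper's body (75 mm by 190 mm) begins 51 mm behind the grasp point.
Start: joints at [66.434, 30.224, 82.088, -0, 67.689, -10.227], TCP at [0.144, 0.608, 0.188] pointing down, gripper open.
Joint ranges: [-176.69, 176.69], [-43.24, 126.21], [12.49, 139.97], [-82, 262], [0, 151.66], [-163.58, 163.58]. Speed limits (degrees/s): [159.86, 159.86, 180, 180, 180, 180].

## Interface

Orientations are given as a 3x3 rotation matrix whose columns are the frame's x, y, z axes.
In Python, from rig import bot gives the robot as it stands.
- The arm moves only by the tool arm_command, never from a script. Its argument "plan" is a list of rows, each an object of numbers: "claw": the opening, from 0 (shut) to 1 (fully open); "dx", "dy", "dz": the shift along the tool's x, y, z in cm; "twist": the turn about the tool's z in degrees. A call has 1 to 8 rows; each row is the pose to reach, as a shift and turn from the pose measured when the call began, along the tool's axes at that moment; what a row does not reach only later rows make up. A row lasts 1/12 s, in which the tool goes at most 41.7 mm and 7.16 degrees, less where a joint would pass 70% of its speed; a pose out of reach is approached as far as the arm can. A call with a gripper value outside its range is refused whole. The fingers move at their own pace and stop on an object; the grip force is fixed at half the most. Time passes only in rows, so rows that repeat a pose let the fingers close. It gives the time, the measured TCP pose, the force and the opening at its end, in the units of the state.
- bot.read_state(): the state, without advancing time (a new reading comes with each control period).
- bot.capture(name): name is "scene" or "side" or "wrist"; returns the picture (420x560x3 uint8, red, green, blue); there is no depth.
- bot.calibration(name): a dict with "intrinsics" (3x3 intrinsics, pixels), "k1" (the pictures are not rectified: a ray, as slopes to the right and down, at radius r is drawn at 1 + k1 r^2 times it, then the intrinsics apply), "rvec" (rotation vector, rad) and "tvec" (3), from world to camera coordinates, as OpenCV has them; the wrist camera has in their place "T_tool_cam" (4x4, takes a point from camera to tool coordinates, whose origin is the TCP and whose axes are the tool frame's). Camera axes: x right, y down, z forward; pixel columns grow to the right and rows downward; lengths in m; the calibration is good to about 2 mm. A picture is of the moment at which its call begins: read the wrist's pose just before it. calibration takes no time and is no camera call.
- bot.hand_in(): hands the job in, once; it reports no verdict.
The state is a dict: "time_s": time; "joint_positions": joint angles; "qvel": joint speeds; "tau": joint torques, N m; "position": TCP position; "tcp_rot": TCP orientation; "force": force on the tool from outside, world axes, zero at the start; "moment": the same for the moment, N m; "opening": opening from 0.0 (shut) to 1.0 (fully open).
Only numpy, scipy, OpenCV 4.12 (cv2) and the standard library are available. Lean on these libraries where they do the work, as an engineer would, in place of code of your own. Each camera call takes 0.05 s, during which the arm holds its last target.

## Working session

There is one attempt and no reset: what is moved stays moved. The work goes in short steps, Python scripts to look and compute and a tool call to move; the robot and the scene stay as the last step left them, time stands still between calls to the robot, and variables do not carry over. Pictures are saved under pics/ and viewed, and the job is handed in when it is done.

Besides the shell and the picture viewer there is one more tool, called as name(argument=value, ...) on one line, values as JSON. arm_command: Moves the arm, as the interface text tells. Its arguments: {"type":"object","properties":{"plan":{"type":"array"}},"required":["plan"]}

```bash
ls; mkdir -p pics; python3 - <<'E'
from rig import bot
import cv2
s=bot.read_state(); print(s)
for n in ["scene","side","wrist"]:
    im=bot.capture(n); cv2.imwrite(f"pics/{n}0.png",im[:,:,::-1]); print(n,bot.calibration(n))
E
```

```text
pics
{'time_s': 0.0, 'joint_positions': array([ 6.64324187e+01,  3.02786308e+01,  8.21563062e+01, -3.30551402e-03,
        6.76896083e+01, -1.02275179e+01]), 'qvel': array([ 0.02684363, -0.01092462,  0.04339528,  0.01939041,  0.02460753,
       -0.18853633]), 'tau': array([-1.16144103e-03, -4.40042210e+01, -1.76589704e+01,  6.31952821e-02,
        5.82905835e-02, -1.78745668e-04]), 'position': array([0.143868  , 0.60738161, 0.18667576]), 'tcp_rot': array([[ 2.30707917e-01,  9.73022705e-01, -8.20200157e-04],
       [ 9.73020678e-01, -2.30709134e-01, -2.01375307e-03],
       [-2.14865512e-03, -3.33482937e-04, -9.99997636e-01]]), 'force': array([-0.24831192,  0.32424992, -0.27368159]), 'moment': array([-0.00614765,  0.06206611,  0.05335675]), 'opening': 1.0007048514903782}
scene {'intrinsics': array([[380.12146906,   0.        , 279.59341476],
       [  0.        , 380.12146906, 212.75762765],
       [  0.        ,   0.        ,   1.        ]]), 'k1': -0.08516118799347662, 'rvec': array([ 0.70672911,  2.46956553, -1.34261625]), 'tvec': array([0.44255021, 0.00377102, 1.80393295])}
side {
[... 170 characters left out ...]
k1': -0.028078986386154203, 'rvec': array([ 2.30142475, -0.82192072,  0.28474321]), 'tvec': array([-0.4357453 ,  0.34794173,  1.18464096])}
wrist {'intrinsics': array([[304.18999327,   0.        , 284.05639106],
       [  0.        , 304.18999327, 211.61871328],
       [  0.        ,   0.        ,   1.        ]]), 'k1': -0.016643256482538633, 'T_tool_cam': array([[ 9.99999990e-01, -1.41941415e-04,  1.98820879e-05,
        -4.39400926e-04],
       [ 1.32082694e-04,  9.66497151e-01,  2.56677305e-01,
        -7.08202973e-02],
       [-5.56491213e-05, -2.56677300e-01,  9.66497160e-01,
        -1.98444096e-01],
       [ 0.00000000e+00,  0.00000000e+00,  0.00000000e+00,
         1.00000000e+00]])}
```

View pics/scene0.png

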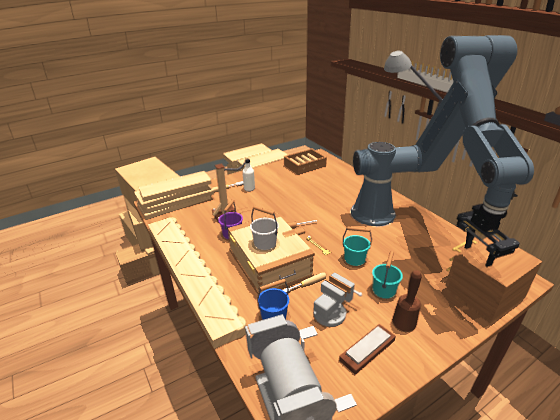

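View pics/side0.png

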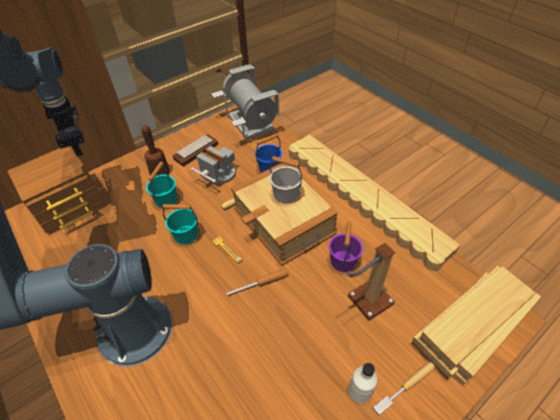

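View pics/wrist0.png

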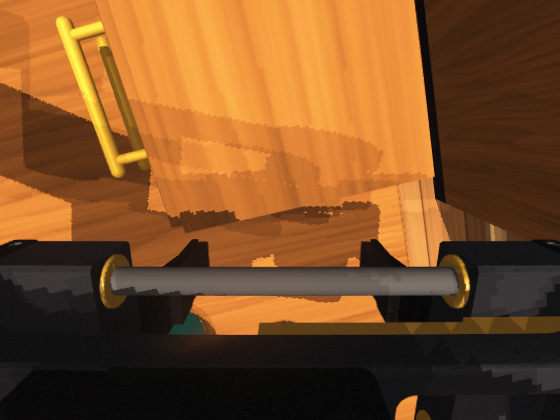

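The grey kettle is at scene (263,234) and side (287,184). Blue, purple and two turquoise pots, at scene (272,305), (231,225), (355,250) and (387,282), are decoys. Next I'll check enlarged crops.

```bash
cat > h.py <<'E'
import numpy as np, cv2
from rig import bot
def cal(n): 
    c=bot.calibration(n); return c
def pose(n,st=None):
    c=cal(n)
    if n=="wrist":
        T=np.eye(4); T[:3,:3]=st["tcp_rot"]; T[:3,3]=st["position"]
        T=T@np.array(c["T_tool_cam"]); R=T[:3,:3].T; t=-R@T[:3,3]
    else:
        R=cv2.Rodrigues(np.array(c["rvec"]))[0]; t=np.array(c["tvec"]).ravel()
    return R,t,np.array(c["intrinsics"]),c["k1"]
def ray(n,uv,st=None):
    R,t,K,k=pose(n,st)
    p=cv2.undistortPoints(np.array([[uv]],float),K,np.array([k,0,0,0,0.]))[0,0]
    d=R.T@np.array([p[0],p[1],1]); return -R.T@t, d/np.linalg.norm(d)
def plane(n,uv,z,st=None):
    o,d=ray(n,uv,st); return o+d*(z-o[2])/d[2]
def tri(*obs):
    A=np.zeros((3,3));b=np.zeros(3);rs=[ray(*o) for o in obs]
    for o,d in rs:
        P=np.eye(3)-np.outer(d,d);A+=P;b+=P@o
    x=np.linalg.solve(A,b); return x,[np.linalg.norm((np.eye(3)-np.outer(d,d))@(x-o)) for o,d in rs]
def proj(n,X,st=None):
    R,t,K,k=pose(n,st)
    return cv2.projectPoints(np.array([X],float),cv2.Rodrigues(R)[0],t,K,np.array([k,0,0,0,0.]))[0][0,0]
def crop(src,dst,x0,y0,x1,y1,f):
    im=cv2.imread(src)[y0:y1,x0:x1]; cv2.imwrite(dst,cv2.resize(im,None,fx=f,fy=f,interpolation=cv2.INTER_CUBIC))
E
python3 - <<'E'
from h import *
crop("pics/scene0.png","pics/sceneA.png",200,150,330,300,4)
crop("pics/side0.png","pics/sideA.png",205,130,355,280,4)
crop("pics/side0.png","pics/sideB.png",310,210,410,330,5)
crop("pics/scene0.png","pics/sceneB.png",190,150,270,250,6)
E
```

```text
(no output)
```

View pics/sceneA.png

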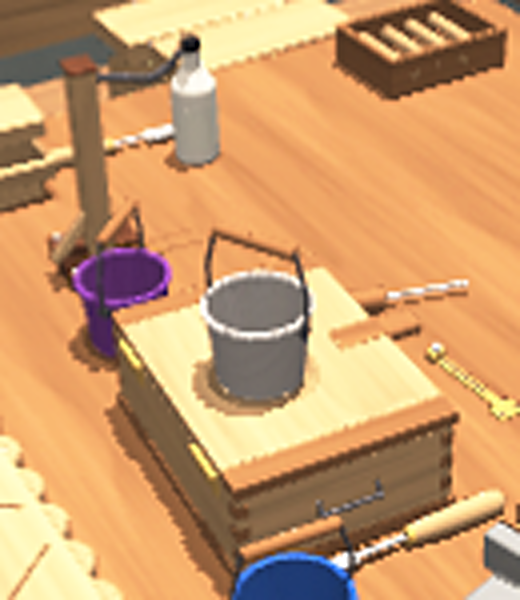

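View pics/sideA.png

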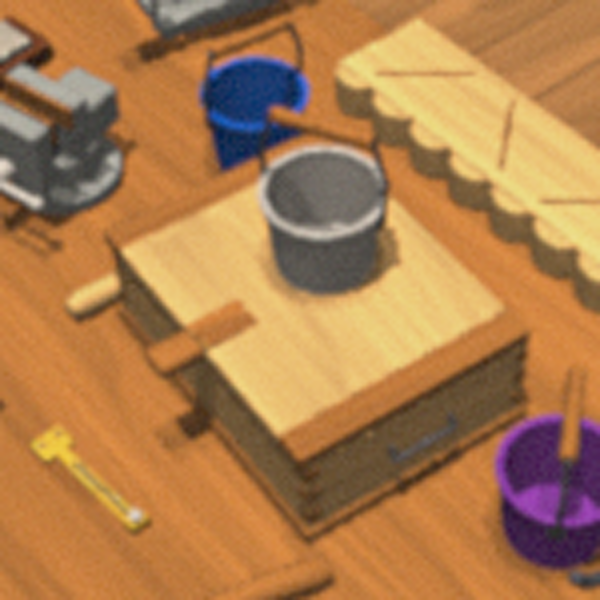

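View pics/sideB.png

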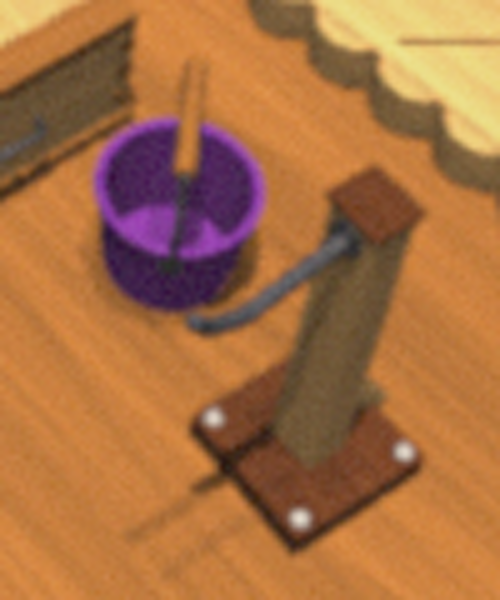

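View pics/sceneB.png

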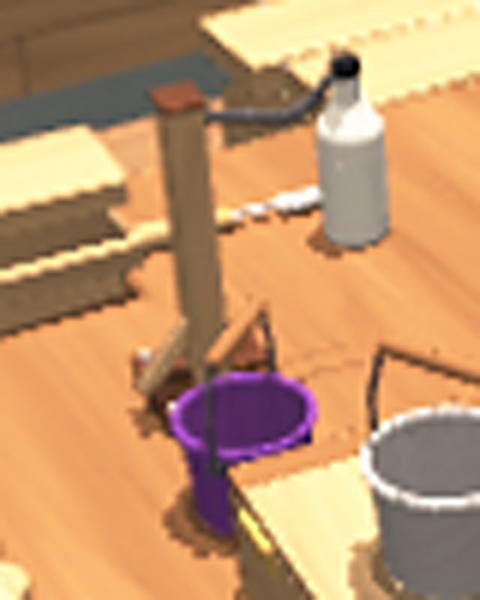

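```bash
python3 - <<'E'
from h import *
np.set_printoptions(precision=4,suppress=True)
S=lambda x,y,f=4:("side",(205+x/f,130+y/f)); C=lambda x,y,f=4:("scene",(200+x/f,150+y/f))
SB=lambda x,y:("side",(310+x/5,210+y/5)); CB=lambda x,y:("scene",(190+x/6,150+y/6))
print("grip AA",tri(C(213,233),S(270,112)),tri(C(298,253),S(375,145)))
print("grip AB",tri(C(213,233),S(375,145)),tri(C(298,253),S(270,112)))
print("pull", plane(*S(165,356),.114), plane(*S(190,340),.114))
print("pull end corners", plane(*S(148,350),.114),plane(*S(160,368),.100))
print("lid corners side", [plane(*S(*p),.114)[:2] for p in [(108,238),(285,437),(528,325)]])
print("lid corners scene", [plane(*C(*p),.114)[:2] for p in [(115,320),(228,488),(458,415),(318,268)]])
print("tri corner front-right?", tri(S(528,325),C(115,320)), tri(S(285,437),C(318,268)))
print("tri corner FL", tri(S(108,238),C(458,415)))
print("base corners", [plane(*SB(*p),.012)[:2] for p in [(192,425),(298,540),(420,455)]])
print("cap corners", [plane(*SB(*p),.262)[:2] for p in [(372,168),(425,212),(380,245),(330,198)]])
print("cap scene", [plane(*CB(*p),.262)[:2] for p in [(150,93),(165,112),(207,100),(190,85)]])
print("hooktip", tri(SB(195,322),CB(335,78)), "root",tri(SB(345,240),CB(210,113)))
print("rim kettle centre scene", plane("scene",(264,226),.194), plane(*S(324,192),.194))
for n,p in dict(purple=S(560,560),).items(): print(n,plane(*p,0))
E
```

```text
grip AA (array([0.6193, 0.0633, 0.276 ]), [np.float64(0.03525232438610203), np.float64(0.03525232438610195)]) (array([0.6077, 0.0401, 0.2465]), [np.float64(0.04125888923361147), np.float64(0.041258889233611394)])
grip AB (array([0.6354, 0.0127, 0.2576]), [np.float64(0.0018207697943449653), np.float64(0.0018207697943450687)]) (array([0.5925, 0.0902, 0.2632]), [np.float64(0.0026964048814339665), np.float64(0.00269640488143415)])
pull [0.4497 0.0488 0.114 ] [0.475  0.0496 0.114 ]
pull end corners [0.4428 0.0627 0.114 ] [0.4451 0.0514 0.1   ]
lid corners side [array([0.4887, 0.1876]), array([ 0.4734, -0.0765]), array([ 0.6955, -0.1133])]
lid corners scene [array([ 0.6933, -0.1   ]), array([0.7166, 0.1788]), array([0.4924, 0.2052]), array([ 0.4743, -0.0695])]
tri corner front-right? (array([ 0.6941, -0.1092,  0.1097]), [np.float64(0.004283884341474567), np.float64(0.004283884341474319)]) (array([ 0.4734, -0.074 ,  0.1112]), [np.float64(0.0015147603631481509), np.float64(0.001514760363148205)])
tri corner FL (array([0.4896, 0.1963, 0.1064]), [np.float64(0.0032254248452291603), np.float64(0.0032254248452291785)])
base corners [array([ 0.5561, -0.3201]), array([ 0.5502, -0.4132]), array([ 0.6469, -0.4217])]
cap corners [array([ 0.6138, -0.3568]), array([ 0.6136, -0.3926]), array([ 0.5809, -0.3916]), array([ 0.5831, -0.3559])]
cap scene [array([ 0.6138, -0.3832]), array([ 0.6171, -0.348 ]), array([ 0.5833, -0.3489]), array([ 0.5835, -0.379 ])]
hooktip (array([ 0.4799, -0.3578,  0.2494]), [np.float64(0.004726669527117421), np.float64(0.004726669527117345)]) root (array([ 0.5779, -0.3697,  0.2425]), [np.float64(0.004145855908969882), np.float64(0.0041458559089699075)])
rim kettle centre scene [0.614  0.0528 0.194 ] [0.6149 0.0482 0.194 ]
purple [ 0.6175 -0.2448  0.    ]
```

```bash
cat >> h.py <<'E'
np.set_printoptions(precision=4,suppress=True)
def yaw(st): R=st["tcp_rot"]; return np.degrees(np.arctan2(R[1,0],R[0,0]))
def go(p,yw,st=None):
    "tool-frame cm shift and twist to reach world TCP p, yaw of tool x"
    st=st or bot.read_state(); R=st["tcp_rot"]
    d=R.T@(np.array(p)-st["position"])*100
    tw=-(yw-yaw(st)); tw=(tw+180)%360-180
    print("t%.2f pos"%st["time_s"],st["position"],"yaw %.2f"%yaw(st),"F",st["force"],"op %.3f"%st["opening"],"-> d",np.round(d,2),"twist %.2f"%tw)
def snap(n,name):
    st=bot.read_state(); im=bot.capture(n); cv2.imwrite(f"pics/{name}.png",im[:,:,::-1])
    np.save(f"pics/{name}.npy",{k:st[k] for k in("tcp_rot","position")},allow_pickle=True); return st
def lst(name): return np.load(f"pics/{name}.npy",allow_pickle=True).item()
E
python3 -c "
from h import *
go((.35,.40,.40),50); go((.59,.06,.40),29)"
```

```text
t0.15 pos [0.1439 0.6076 0.1869] yaw 76.66 F [0.1043 0.4746 0.8947] op 1.001 -> d [-15.48  24.83 -21.29] twist 26.66
t0.15 pos [0.1439 0.6076 0.1869] yaw 76.66 F [0.1043 0.4746 0.8947] op 1.001 -> d [-43.02  56.03 -21.26] twist 47.66
```

arm_command(plan=[{"dz": -4,"claw": 1},{"dz": -8,"claw": 1},{"dz": -12,"claw": 1},{"dz": -16,"dx": -1,"dy": 2,"twist": 4,"claw": 1},{"dz": -20,"dx": -3,"dy": 4,"twist": 10,"claw": 1},{"dz": -22,"dx": -5.5,"dy": 7.5,"twist": 17,"claw": 1},{"dz": -22,"dx": -8,"dy": 10.5,"twist": 23,"claw": 1},{"dz": -22,"dx": -10,"dy": 13.5,"twist": 27,"claw": 1}])

```text
$.plan[0]: bad value
```

```bash
python3 -c "
from h import *
go((.59,.06,.40),29)"
```

```text
t0.15 pos [0.1439 0.6076 0.1869] yaw 76.66 F [0.1043 0.4746 0.8947] op 1.001 -> d [-43.02  56.03 -21.26] twist 47.66
```

arm_command(plan=[{"dx": 0,"dy": 0,"dz": -4,"twist": 0,"claw": 1},{"dx": 0,"dy": 0,"dz": -8,"twist": 0,"claw": 1},{"dx": 0,"dy": 0,"dz": -12,"twist": 0,"claw": 1},{"dx": -1,"dy": 2,"dz": -16,"twist": 4,"claw": 1},{"dx": -3,"dy": 4,"dz": -20,"twist": 10,"claw": 1},{"dx": -5.5,"dy": 7.5,"dz": -22,"twist": 17,"claw": 1},{"dx": -8,"dy": 10.5,"dz": -22,"twist": 23,"claw": 1},{"dx": -10,"dy": 13.5,"dz": -22,"twist": 27,"claw": 1}])

```text
time_s: 0.82
position: [0.2491, 0.4834, 0.4094]
tcp_rot: [[0.649, 0.761, 0.002], [0.761, -0.649, 0.002], [0.003, 0.0, -1.0]]
force: [0.2, 0.7, -0.1]
opening: 1.003
```

```bash
python3 -c "
from h import *
go((.59,.06,.40),29)"
```

```text
t0.82 pos [0.2491 0.4834 0.4094] yaw 49.51 F [ 0.2358  0.6502 -0.0805] op 1.003 -> d [-10.07  53.42   0.92] twist 20.51
```

arm_command(plan=[{"dx": -0.7,"dy": 3.8,"dz": 0,"twist": 2,"claw": 1},{"dx": -1.4,"dy": 7.6,"dz": 0,"twist": 4,"claw": 1},{"dx": -2.1,"dy": 11.4,"dz": 0,"twist": 6,"claw": 1},{"dx": -2.8,"dy": 15.2,"dz": 0,"twist": 8,"claw": 1},{"dx": -3.5,"dy": 19,"dz": 0,"twist": 10,"claw": 1},{"dx": -4.2,"dy": 22.8,"dz": 0,"twist": 12,"claw": 1},{"dx": -4.9,"dy": 26.6,"dz": 0,"twist": 14,"claw": 1},{"dx": -5.6,"dy": 30.4,"dz": 0,"twist": 16,"claw": 1}])

```text
time_s: 1.48
position: [0.4445, 0.2417, 0.4091]
tcp_rot: [[0.835, 0.551, 0.002], [0.551, -0.835, 0.002], [0.003, -0.001, -1.0]]
force: [0.7, -0.0, -0.1]
opening: 0.997
```

```bash
python3 -c "
from h import *
go((.59,.06,.40),29)"
```

```text
t1.48 pos [0.4445 0.2417 0.4091] yaw 33.41 F [ 0.6569 -0.0341 -0.0635] op 0.997 -> d [ 2.14 23.18  0.9 ] twist 4.41
```

arm_command(plan=[{"dx": 0.3,"dy": 3.8,"dz": 0,"twist": 1,"claw": 1},{"dx": 0.6,"dy": 7.6,"dz": 0,"twist": 2,"claw": 1},{"dx": 1,"dy": 11.4,"dz": 0,"twist": 3,"claw": 1},{"dx": 1.4,"dy": 15.2,"dz": 0,"twist": 4,"claw": 1},{"dx": 1.8,"dy": 19,"dz": 0.5,"twist": 4.4,"claw": 1},{"dx": 2.1,"dy": 22,"dz": 0.9,"twist": 4.4,"claw": 1},{"dx": 2.1,"dy": 23.2,"dz": 0.9,"twist": 4.4,"claw": 1},{"dx": 2.1,"dy": 23.2,"dz": 0.9,"twist": 4.4,"claw": 1}])

```text
time_s: 2.15
position: [0.5908, 0.0571, 0.3985]
tcp_rot: [[0.876, 0.482, -0.0], [0.482, -0.876, 0.002], [0.001, -0.002, -1.0]]
force: [0.1, 0.3, -0.1]
opening: 1.001
```

```bash
python3 -c "
from h import *
snap('wrist','w1')
go((.52,-.20,.46),0)"
```

```text
t2.20 pos [0.5896 0.059  0.3991] yaw 28.90 F [-0.543   0.1945  0.0647] op 0.999 -> d [-18.61  19.3   -6.17] twist 28.90
```

View pics/w1.png

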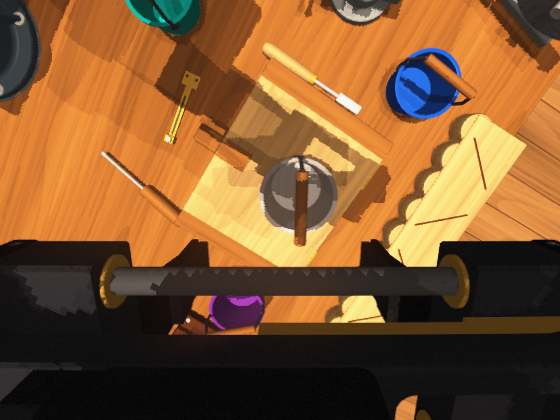

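```bash
python3 - <<'E'
from h import *
crop("pics/w1.png","pics/w1a.png",180,100,400,275,3.6)
E
```

```text
(no output)
```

View pics/w1a.png

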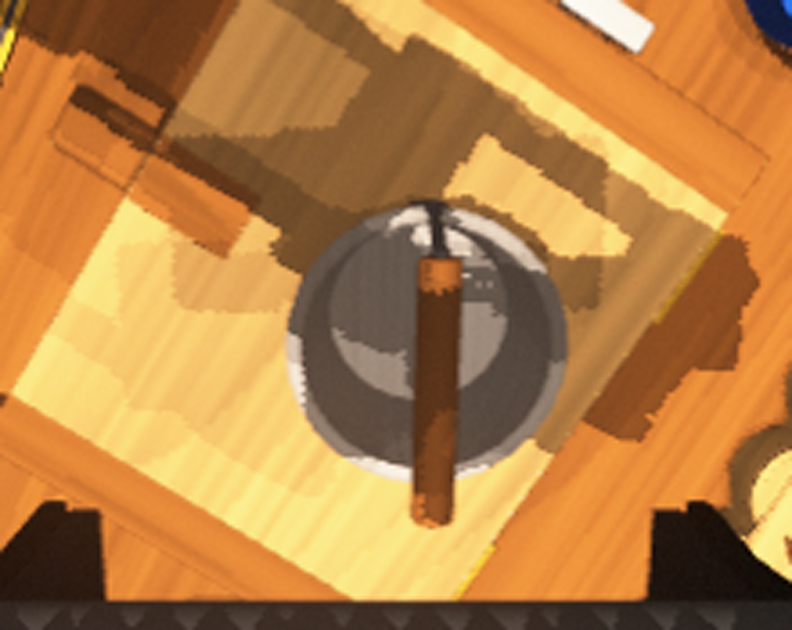

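```bash
python3 - <<'E'
from h import *
s=lst("w1"); W=lambda x,y:("wrist",(180+x/3.6,100+y/3.6),s)
S=lambda x,y,f=4:("side",(205+x/f,130+y/f)); C=lambda x,y,f=4:("scene",(200+x/f,150+y/f))
a=tri(W(440,264),S(270,112),C(298,253));b=tri(W(433,518),S(375,145),C(213,233)); print(a,b)
for z in(.255,.262): print(z,plane(*W(440,264),z),plane(*W(433,518),z))
A,B=plane(*W(440,264),.262),plane(*W(433,518),.262)
print("len",np.linalg.norm(A-B),"mid",(A+B)/2,"grip dir",np.degrees(np.arctan2(*(A-B)[1::-1])))
print("rim centre", plane(*W(428,342),.194))
print("pull tip corners",plane(*W(80,88),.114),plane(*W(55,135),.114),"root", plane(*W(175,118),.114),plane(*W(135,185),.114))
print("lid corners",plane(*W(728,222),.114), "hinge(at tri)", plane(*W(460,600),.114))
E
```

```text
(array([0.5934, 0.0897, 0.2634]), [np.float64(0.0021685334453639487), np.float64(0.001619964762082183), np.float64(0.0037784349033994466)]) (array([0.6356, 0.0133, 0.2575]), [np.float64(0.0006599975572536151), np.float64(0.0020609083177324156), np.float64(0.0016746505094546065)])Traceback (most recent call last):
  File "<stdin>", line 5, in <module>
  File "h.py", line 18, in plane
    o,d=ray(n,uv,st); return o+d*(z-o[2])/d[2]
        ~~~^^^^^^^^^
  File "h.py", line 14, in ray
    R,t,K,k=pose(n,st)
            ~~~~^^^^^^
  File "h.py", line 8, in pose
    T=np.eye(4); T[:3,:3]=st["tcp_rot"]; T[:3,3]=st["position"]
                          ~~^^^^^^^^^^^
TypeError: 'float' object is not subscriptable
```

```bash
python3 - <<'E'
from h import *
s=lst("w1"); W=lambda x,y,z:plane("wrist",(180+x/3.6,100+y/3.6),z,s)
A,B=W(440,264,.262),W(433,518,.262)
print("len",np.linalg.norm(A-B),"mid",(A+B)/2,"grip dir",np.degrees(np.arctan2(*(A-B)[1::-1])))
A,B=W(440,264,.257),W(433,518,.257)
print("len",np.linalg.norm(A-B),"mid",(A+B)/2,"grip dir",np.degrees(np.arctan2(*(A-B)[1::-1])))
print("rim centre", W(428,342,.194))
print("pull tip corners",W(80,88,.114),W(55,135,.114),"root", W(175,118,.114),W(135,185,.114), "inner end",W(225,255,.114))
print("lid corner",W(728,222,.114),W(770,155,.114))
E
```

```text
len 0.08279638821294491 mid [0.6149 0.0519 0.262 ] grip dir 118.07704876146012
len 0.08403202634512272 mid [0.6158 0.0509 0.257 ] grip dir 118.07704876146012
rim centre [0.6139 0.0548 0.194 ]
pull tip corners [0.4415 0.0669 0.114 ] [0.4403 0.0441 0.114 ] root [0.4825 0.0752 0.114 ] [0.4797 0.0415 0.114 ] inner end [0.5277 0.0332 0.114 ]
lid corner [0.7142 0.1523 0.114 ] [0.7143 0.1851 0.114 ]
```

```bash
python3 -c "
from h import *
go((.50,-.27,.42),-4)"
```

```text
t2.20 pos [0.5896 0.059  0.3991] yaw 28.90 F [-0.543   0.1945  0.0647] op 0.999 -> d [-23.75  24.47  -2.19] twist 32.90
```

arm_command(plan=[{"dx": -2.8,"dy": 2.9,"dz": -1,"twist": 4,"claw": 1},{"dx": -5.6,"dy": 5.8,"dz": -2,"twist": 8,"claw": 1},{"dx": -8.4,"dy": 8.7,"dz": -2,"twist": 12,"claw": 1},{"dx": -11.2,"dy": 11.6,"dz": -2,"twist": 16,"claw": 1},{"dx": -14,"dy": 14.5,"dz": -2,"twist": 20,"claw": 1},{"dx": -16.8,"dy": 17.4,"dz": -2,"twist": 24,"claw": 1},{"dx": -19.6,"dy": 20.3,"dz": -2,"twist": 28,"claw": 1},{"dx": -21,"dy": 21.7,"dz": -2,"twist": 32,"claw": 1}])

```text
time_s: 2.87
position: [0.5092, -0.234, 0.4188]
tcp_rot: [[0.998, -0.059, -0.0], [-0.059, -0.998, 0.002], [-0.0, -0.002, -1.0]]
force: [0.4, -0.0, -0.1]
opening: 0.997
```

arm_command(plan=[{"dx": 0,"dy": 0,"dz": 0,"twist": 0,"claw": 1}])

```text
time_s: 2.95
position: [0.5079, -0.2357, 0.419]
tcp_rot: [[0.998, -0.063, -0.0], [-0.063, -0.998, 0.001], [-0.001, -0.001, -1.0]]
force: [-0.0, 0.5, -0.3]
opening: 0.998
```

```bash
python3 -c "
from h import *
snap('wrist','w2')
go((.50,-.35,.40),-4)"
```

```text
t3.00 pos [ 0.5083 -0.2338  0.4193] yaw -3.43 F [ 0.4918 -0.1354  0.5808] op 1.001 -> d [-0.13 11.65  1.9 ] twist 0.57
```

View pics/w2.png

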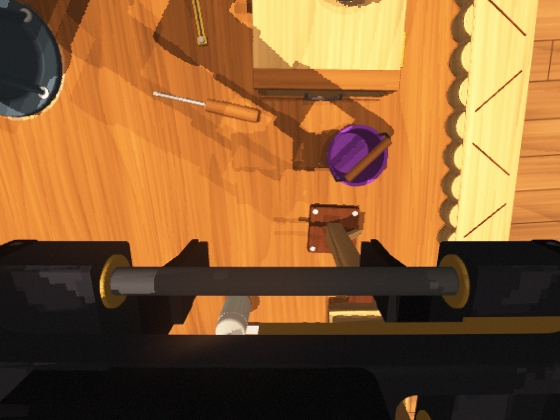

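arm_command(plan=[{"dx": 0,"dy": 4,"dz": 0,"twist": 0,"claw": 1},{"dx": 0,"dy": 8,"dz": 0,"twist": 0,"claw": 1},{"dx": 0,"dy": 11.5,"dz": 0,"twist": 0,"claw": 1},{"dx": 0,"dy": 13.5,"dz": 0,"twist": 0,"claw": 1},{"dx": 0,"dy": 13.5,"dz": 0,"twist": 0,"claw": 1},{"dx": 0,"dy": 13.5,"dz": 0,"twist": 0,"claw": 1}])

```text
time_s: 3.5
position: [0.501, -0.3665, 0.4189]
tcp_rot: [[0.998, -0.057, 0.0], [-0.057, -0.998, 0.004], [-0.0, -0.004, -1.0]]
force: [0.1, 0.1, -0.1]
opening: 1.003
```

```bash
python3 -c "
from h import *
snap('wrist','w3')
crop('pics/w3.png','pics/w3a.png',180,100,400,275,3.6)
go((.50,-.35,.40),-4)"
```

```text
t3.55 pos [ 0.5011 -0.3658  0.4192] yaw -3.24 F [-1.1464  1.0171 -0.3708] op 1.002 -> d [-0.2  -1.56  1.93] twist 0.76
```

View pics/w3a.png

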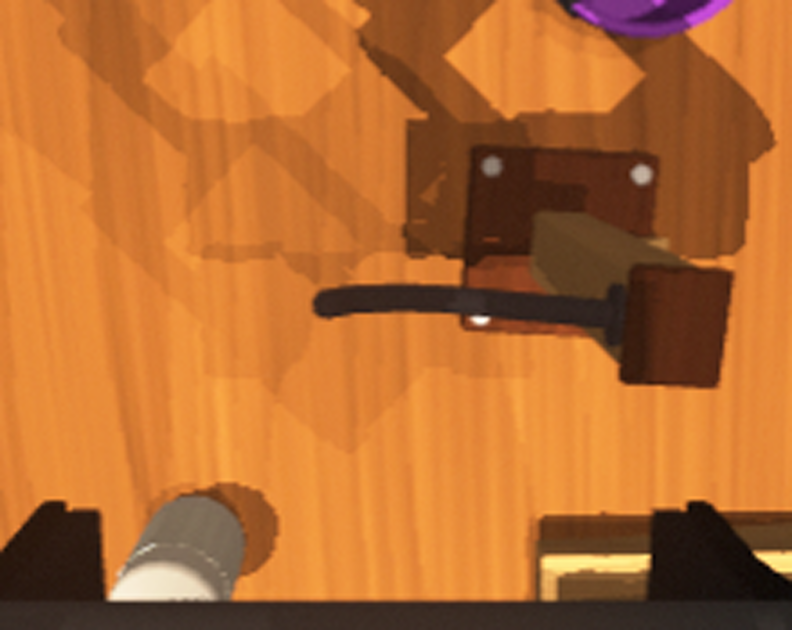

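```bash
python3 - <<'E'
from h import *
s=lst("w3"); P=lambda x,y:("wrist",(180+x/3.6,100+y/3.6),s); W=lambda x,y,z:plane("wrist",(180+x/3.6,100+y/3.6),z,s)
SB=lambda x,y:("side",(310+x/5,210+y/5)); CB=lambda x,y:("scene",(190+x/6,150+y/6))
cap=[W(*p,.262) for p in [(632,265),(732,270),(716,387),(620,382)]]
print(np.array(cap),np.mean(cap,0)); c=np.mean(cap,0)
e=(cap[1]-cap[0]+cap[2]-cap[3]); print("yaw cap",np.degrees(np.arctan2(e[1],e[0])),"sizes",np.linalg.norm(e)/2)
f=(cap[0]-cap[3]+cap[1]-cap[2]);print("yaw y",np.degrees(np.arctan2(-f[0],f[1])),np.linalg.norm(f)/2)
print("tip",tri(P(320,302),SB(195,322)), W(316,302,.25))
print("root",W(610,318,.245), W(625,322,.245))
for p in [(380,297),(420,297),(460,298),(500,301)]: print(W(*p,.227))
base=[W(*p,.012) for p in [(472,148),(658,155),(460,328)]]; print(np.array(base))
d=base[1]-base[0]; print(np.degrees(np.arctan2(d[1],d[0]))); d=base[0]-base[2]; print(np.degrees(np.arctan2(-d[0],d[1])))
print("cap tri",[tri(P(*a),SB(*b))[0] for a,b in [((632,265),(330,198)),((732,270),(372,168)),((716,387),(425,212)),((620,382),(380,245))]])
E
```

```text
[[ 0.5848 -0.3492  0.262 ]
 [ 0.6174 -0.3527  0.262 ]
 [ 0.613  -0.3918  0.262 ]
 [ 0.5809 -0.3882  0.262 ]] [ 0.599  -0.3705  0.262 ]
yaw cap -6.199975675344006 sizes 0.0325717503945328
yaw y -6.113833676669282 0.03927403445878784
tip (array([ 0.483 , -0.3588,  0.2498]), [np.float64(0.0016224291339197521), np.float64(0.0016224291339199367)]) [ 0.4805 -0.3575  0.25  ]
root [ 0.5811 -0.3696  0.245 ] [ 0.5863 -0.3713  0.245 ]
[ 0.5022 -0.3607  0.227 ]
[ 0.5165 -0.3615  0.227 ]
[ 0.5309 -0.3627  0.227 ]
[ 0.5452 -0.3646  0.227 ]
[[ 0.5551 -0.3174  0.012 ]
 [ 0.6554 -0.3268  0.012 ]
 [ 0.5449 -0.4157  0.012 ]]
-5.323437335208866
-5.9467278570526485
cap tri [array([ 0.5881, -0.3515,  0.2524]), array([ 0.6197, -0.3538,  0.254 ]), array([ 0.6136, -0.3922,  0.2614]), array([ 0.5825, -0.3898,  0.2581])]
```

```bash
python3 -c "
from h import *
go((.626,.031,.35),28.1)"
```

```text
t3.55 pos [ 0.5011 -0.3658  0.4192] yaw -3.24 F [-1.1464  1.0171 -0.3708] op 1.002 -> d [ 10.23 -40.29   7.09] twist -31.34
```

arm_command(plan=[{"dx": 1,"dy": -3.8,"dz": 0,"twist": -3,"claw": 1},{"dx": 2,"dy": -7.6,"dz": 0,"twist": -6,"claw": 1},{"dx": 3,"dy": -11.4,"dz": 0,"twist": -9,"claw": 1},{"dx": 4,"dy": -15.2,"dz": 0,"twist": -12,"claw": 1},{"dx": 5,"dy": -19,"dz": 0,"twist": -15,"claw": 1},{"dx": 6,"dy": -22.8,"dz": 1,"twist": -18,"claw": 1},{"dx": 7,"dy": -26.6,"dz": 2,"twist": -21,"claw": 1},{"dx": 8,"dy": -30.4,"dz": 3,"twist": -24,"claw": 1}])

```text
time_s: 4.22
position: [0.5976, -0.0615, 0.3915]
tcp_rot: [[0.933, 0.361, 0.002], [0.361, -0.933, 0.005], [0.004, -0.004, -1.0]]
force: [0.3, 0.3, -0.2]
opening: 0.999
```

```bash
python3 -c "
from h import *
go((.626,.031,.35),28.1)"
```

```text
t4.22 pos [ 0.5976 -0.0615  0.3915] yaw 21.14 F [ 0.3181  0.2876 -0.1713] op 0.999 -> d [ 5.97 -7.59  4.19] twist -6.96
```

arm_command(plan=[{"dx": 2,"dy": -2.5,"dz": 1.4,"twist": -3,"claw": 1},{"dx": 4,"dy": -5.1,"dz": 2.8,"twist": -5,"claw": 1},{"dx": 6,"dy": -7.6,"dz": 4.2,"twist": -7,"claw": 1},{"dx": 6,"dy": -7.6,"dz": 4.2,"twist": -7,"claw": 1},{"dx": 6,"dy": -7.6,"dz": 4.2,"twist": -7,"claw": 1},{"dx": 6,"dy": -7.6,"dz": 4.2,"twist": -7,"claw": 1}])

```text
time_s: 4.72
position: [0.6256, 0.0329, 0.3509]
tcp_rot: [[0.88, 0.474, 0.003], [0.474, -0.88, 0.004], [0.004, -0.002, -1.0]]
force: [0.4, -1.3, -0.0]
opening: 1.001
```

```bash
python3 -c "
from h import *
snap('wrist','w4')
go((.626,.031,.246),28.1)"
```

```text
t4.77 pos [0.6259 0.0318 0.3512] yaw 28.20 F [ 0.5012 -0.0636 -0.3746] op 1.000 -> d [-0.09  0.1  10.52] twist 0.10
```

View pics/w4.png

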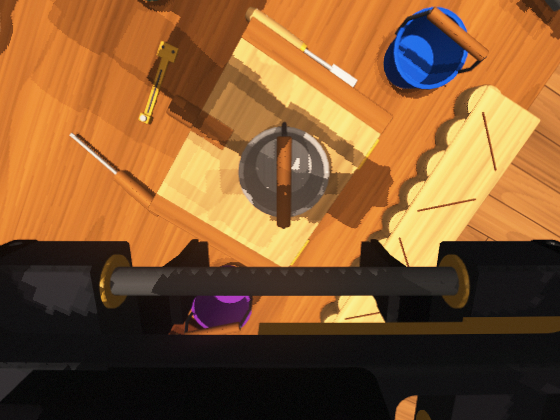

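The wrist view shows the grey kettle's grip running from (284,138) to (284,226), on the jaws' centre line. I'll check its height using the two wrist views.

```bash
python3 - <<'E'
from h import *
s1=lst("w1");s4=lst("w4")
print(tri(("wrist",(302.2,173.3),s1),("wrist",(284,138.5),s4)),tri(("wrist",(300.3,243.9),s1),("wrist",(284,226),s4)))
A=plane("wrist",(284,138.5),.261,s4);B=plane("wrist",(284,226),.261,s4);print(A,B,(A+B)/2)
go((.626,.031,.246),28.1)
E
```

```text
(array([0.5949, 0.0888, 0.2667]), [np.float64(2.7183972915345148e-05), np.float64(2.7183972915548032e-05)]) (array([0.636 , 0.0129, 0.2548]), [np.float64(0.00032257749144156306), np.float64(0.0003225774914416029)])
[0.5949 0.0887 0.261 ] [0.635  0.0142 0.261 ] [0.615  0.0515 0.261 ]
t4.77 pos [0.6259 0.0318 0.3512] yaw 28.20 F [ 0.5012 -0.0636 -0.3746] op 1.000 -> d [-0.09  0.1  10.52] twist 0.10
```

arm_command(plan=[{"dx": -0.1,"dy": 0.1,"dz": 3,"twist": 0,"claw": 1},{"dx": -0.1,"dy": 0.1,"dz": 6,"twist": 0,"claw": 1},{"dx": -0.1,"dy": 0.1,"dz": 8.5,"twist": 0,"claw": 1},{"dx": -0.1,"dy": 0.1,"dz": 10,"twist": 0,"claw": 1},{"dx": -0.1,"dy": 0.1,"dz": 10.5,"twist": 0,"claw": 1},{"dx": -0.1,"dy": 0.1,"dz": 10.5,"twist": 0,"claw": 1},{"dx": -0.1,"dy": 0.1,"dz": 10.5,"twist": 0,"claw": 0.5},{"dx": -0.1,"dy": 0.1,"dz": 10.5,"twist": 0,"claw": 0.4}])

```text
time_s: 5.43
position: [0.6272, 0.0303, 0.2483]
tcp_rot: [[0.882, 0.472, 0.008], [0.472, -0.882, 0.004], [0.008, 0.0, -1.0]]
force: [-0.1, -0.4, 0.1]
opening: 0.92
```

```bash
python3 -c "
from h import *
snap('wrist','w5');snap('side','s5')
go((.626,.031,.246),28.1)
crop('pics/w5.png','pics/w5a.png',180,100,400,275,3.6)"
```

```text
t5.53 pos [0.6269 0.0306 0.2481] yaw 28.19 F [ 0.1364 -0.3279  0.059 ] op 0.838 -> d [-0.07 -0.08  0.21] twist 0.09
```

View pics/w5a.png

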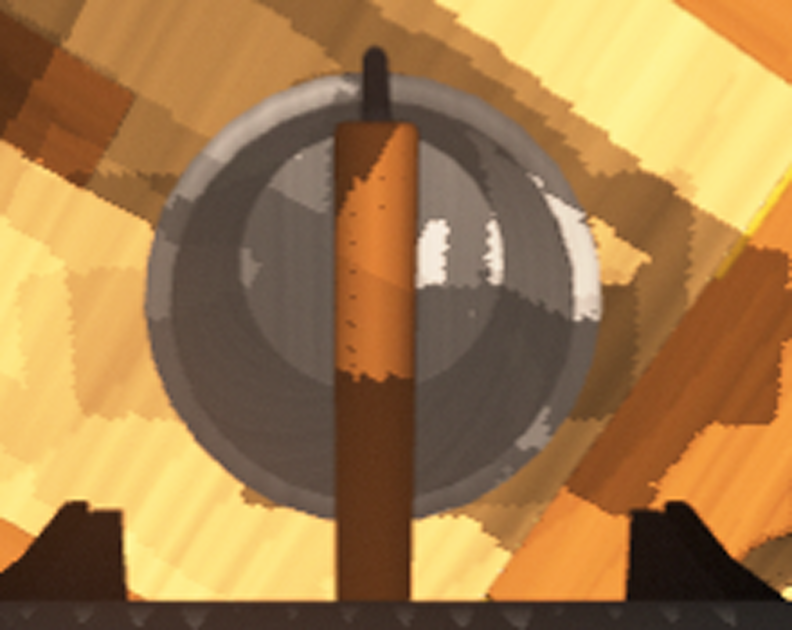

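The grip is centred between the fingers, at crop column 375, so I'll close on it.

arm_command(plan=[{"dx": 0,"dy": 0,"dz": 0.2,"twist": 0,"claw": 0.3},{"dx": 0,"dy": 0,"dz": 0.2,"twist": 0,"claw": 0.2},{"dx": 0,"dy": 0,"dz": 0.2,"twist": 0,"claw": 0},{"dx": 0,"dy": 0,"dz": 0.2,"twist": 0,"claw": 0},{"dx": 0,"dy": 0,"dz": 0.2,"twist": 0,"claw": 0},{"dx": 0,"dy": 0,"dz": 0.2,"twist": 0,"claw": 0},{"dx": 0,"dy": 0,"dz": 0.2,"twist": 0,"claw": 0},{"dx": 0,"dy": 0,"dz": 0.2,"twist": 0,"claw": 0}])

```text
time_s: 6.2
position: [0.6269, 0.0306, 0.246]
tcp_rot: [[0.881, 0.472, 0.007], [0.472, -0.881, 0.004], [0.008, 0.0, -1.0]]
force: [0.2, 0.5, -0.6]
opening: 0.236
```

arm_command(plan=[{"dx": 0,"dy": 0,"dz": 0,"twist": 0,"claw": 0},{"dx": 0,"dy": 0,"dz": 0,"twist": 0,"claw": 0},{"dx": 0,"dy": 0,"dz": 0,"twist": 0,"claw": 0},{"dx": 0,"dy": 0,"dz": 0,"twist": 0,"claw": 0},{"dx": 0,"dy": 0,"dz": 0,"twist": 0,"claw": 0},{"dx": 0,"dy": 0,"dz": 0,"twist": 0,"claw": 0}])

```text
time_s: 6.7
position: [0.6269, 0.0306, 0.246]
tcp_rot: [[0.881, 0.472, 0.007], [0.472, -0.881, 0.004], [0.008, -0.0, -1.0]]
force: [-0.3, -0.6, -0.9]
opening: 0.004
```

The fingers shut fully (0.004), so they missed the grip. I'll look.

```bash
python3 -c "
from h import *
snap('wrist','w6');snap('side','s6');snap('scene','c6')
crop('pics/s6.png','pics/s6a.png',205,60,355,210,4)
crop('pics/c6.png','pics/c6a.png',200,130,330,280,4)
go((.626,.031,.246),28.1)
"
```

```text
t6.85 pos [0.6269 0.0306 0.246 ] yaw 28.19 F [-0.3989  0.3504 -1.1554] op 0.006 -> d [-0.06 -0.08 -0.  ] twist 0.09
```

View pics/w6.png

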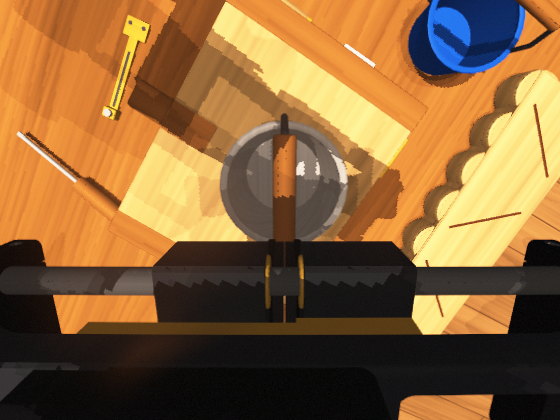

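View pics/s6a.png

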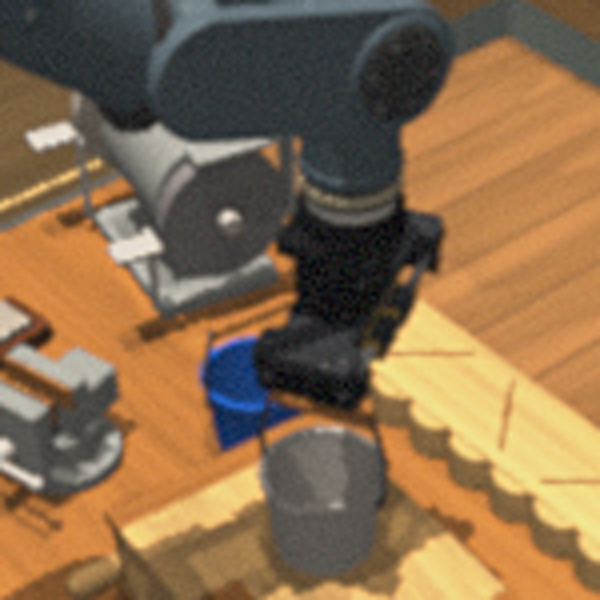

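View pics/c6a.png

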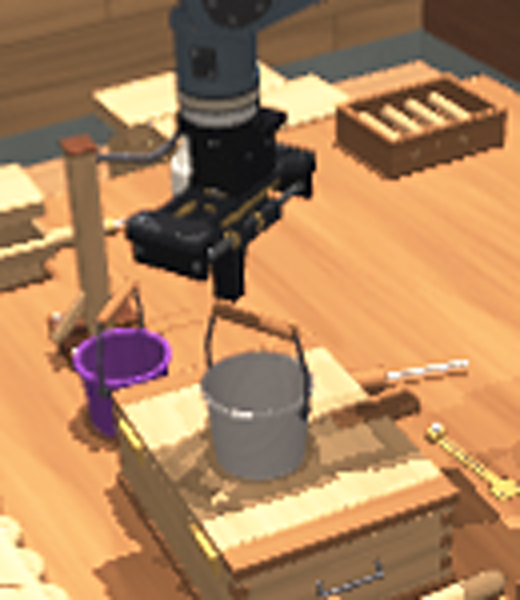

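```bash
python3 - <<'E'
from h import *
st=bot.read_state()
for n,X in dict(tcp=st["position"],mid=(.615,.0515,.261),e1=(.635,.0142,.261)).items():
    c=proj("scene",X);s=proj("side",X); print(n,(c-[200,130])*4,(s-[205,60])*4, proj("wrist",X,st))
E
python3 -c "
from h import *
crop('pics/w6.png','pics/w6a.png',230,100,340,340,2.5)"
```

```text
tcp [229.3127 329.7565] [349.2756 429.2762] [285.2881 236.1823]
mid [251.3251 322.4596] [320.2302 407.6896] [284.5406 207.7564]
e1 [212.0084 310.232 ] [371.0129 421.4486] [284.537  270.1279]
```

View pics/w6a.png

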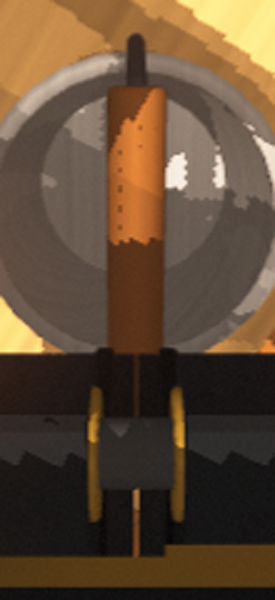

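```bash
python3 - <<'E'
from h import *
st=bot.read_state();R=st["tcp_rot"]
for h in (0,.02,.035,.05,.07,.09):
    X=st["position"]-R[:,2]*h; print(h,(proj("scene",X)-[200,130])*4,(proj("side",X)-[205,60])*4)
for sx in(-.095,.095):
    for h in (.07,): X=st["position"]+R[:,0]*sx-R[:,2]*h;print(sx,(proj("scene",X)-[200,130])*4,(proj("side",X)-[205,60])*4)
for n in("scene","side"):
    Rr,t,_,_=pose(n); print(n,-Rr.T@t)
crop('pics/c6.png','pics/c6b.png',225,170,290,240,8)
crop('pics/s6.png','pics/s6b.png',260,125,325,195,8)
E
```

```text
0 [229.3127 329.7565] [349.2756 429.2762]
0.02 [228.3095 311.0781] [349.1641 410.256 ]
0.035 [227.5482 296.8749] [349.0785 395.6892]
0.05 [226.7793 282.5026] [348.9912 380.856 ]
0.07 [225.7418 263.0723] [348.872  360.6518]
0.09 [224.6903 243.3314] [348.7495 339.9436]
-0.095 [282.0987 217.9003] [298.7253 442.7454]
0.095 [163.3843 313.1179] [394.5148 285.9624]
scene [1.1482 1.0648 0.9989]
side [ 0.0297 -0.6889  1.113 ]
```

View pics/c6b.png

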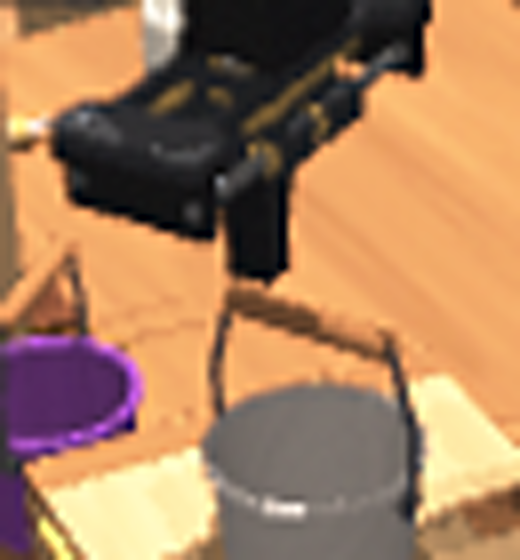

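View pics/s6b.png

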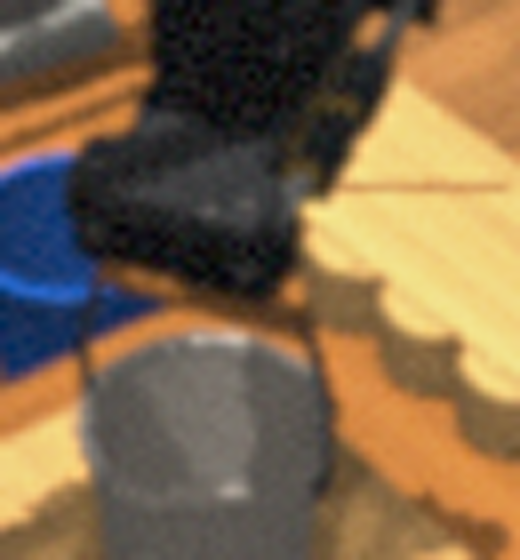

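At full closure the scene view puts the fingertips at crop (258,280), above the grip. That matches a point about 33 mm behind the reported TCP. The finger edges in the wrist view (row 241, ±76 px when fully open) give about 35 mm as well. The physical tips are therefore about 33 mm short of the reported TCP, and the grasp must go that much lower. I'll reopen, descend and check.

arm_command(plan=[{"dx": 0,"dy": 0,"dz": -0.5,"twist": 0,"claw": 0.7},{"dx": 0,"dy": 0,"dz": -0.5,"twist": 0,"claw": 0.7},{"dx": 0,"dy": 0,"dz": -0.5,"twist": 0,"claw": 0.7},{"dx": 0,"dy": 0,"dz": -0.5,"twist": 0,"claw": 0.7},{"dx": 0,"dy": 0,"dz": -0.5,"twist": 0,"claw": 0.7},{"dx": 0,"dy": 0,"dz": -0.5,"twist": 0,"claw": 0.7},{"dx": 0,"dy": 0,"dz": -0.5,"twist": 0,"claw": 0.7},{"dx": 0,"dy": 0,"dz": -0.5,"twist": 0,"claw": 0.7}])

```text
time_s: 7.52
position: [0.6268, 0.0306, 0.2509]
tcp_rot: [[0.881, 0.472, 0.007], [0.472, -0.881, 0.004], [0.008, -0.0, -1.0]]
force: [0.8, 0.2, -0.0]
opening: 0.527
```

```bash
python3 -c "
from h import *
snap('scene','c7')
crop('pics/c7.png','pics/c7a.png',215,160,300,250,7)
go((.626,.031,.213),28.1)
"
```

```text
t7.57 pos [0.6269 0.0306 0.2509] yaw 28.19 F [ 0.871  -0.775  -0.3123] op 0.573 -> d [-0.08 -0.08  3.79] twist 0.09
```

View pics/c7a.png

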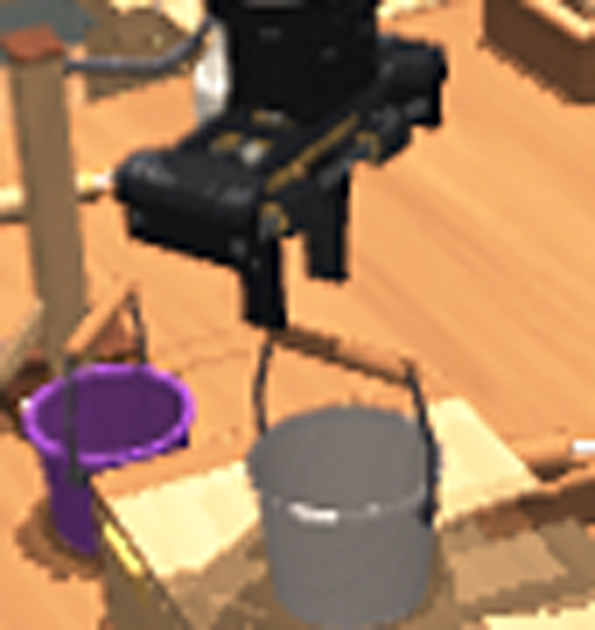

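```bash
python3 - <<'E'
from h import *
st=bot.read_state();R=st["tcp_rot"]
for h in (0,.025,.03,.035,.04):
    X=st["position"]-R[:,2]*h
    print(h,[ (proj("scene",X+R[:,0]*o)-[215,160])*7 for o in(0,.031,-.031)])
E
```

```text
0 [array([295.8838, 359.0436]), array([262.4995, 387.7004]), array([328.216 , 331.2964])]
0.025 [array([293.6747, 317.9478]), array([259.9126, 346.2136]), array([326.3607, 290.5913])]
0.03 [array([293.2284, 309.6311]), array([259.3899, 337.8156]), array([325.9859, 282.3555])]
0.035 [array([292.7806, 301.2814]), array([258.8654, 329.3838]), array([325.6099, 274.0878])]
0.04 [array([292.3313, 292.8987]), array([258.3391, 320.9178]), array([325.2326, 265.7881])]
```

The tips are 33 mm short here too (h ≈ 0.033). Descending 3.8 cm.

arm_command(plan=[{"dx": 0,"dy": 0,"dz": 0.8,"twist": 0,"claw": 0.7},{"dx": 0,"dy": 0,"dz": 1.6,"twist": 0,"claw": 0.7},{"dx": 0,"dy": 0,"dz": 2.4,"twist": 0,"claw": 0.7},{"dx": 0,"dy": 0,"dz": 3.2,"twist": 0,"claw": 0.7},{"dx": 0,"dy": 0,"dz": 3.8,"twist": 0,"claw": 0.7},{"dx": 0,"dy": 0,"dz": 3.8,"twist": 0,"claw": 0.5},{"dx": 0,"dy": 0,"dz": 3.8,"twist": 0,"claw": 0.3},{"dx": 0,"dy": 0,"dz": 3.8,"twist": 0,"claw": 0}])

```text
time_s: 8.23
position: [0.6274, 0.0307, 0.213]
tcp_rot: [[0.881, 0.472, 0.007], [0.472, -0.881, 0.004], [0.008, 0.0, -1.0]]
force: [-1.3, 0.3, 0.5]
opening: 0.555
```

arm_command(plan=[{"dx": 0,"dy": 0,"dz": 0,"twist": 0,"claw": 0},{"dx": 0,"dy": 0,"dz": 0,"twist": 0,"claw": 0},{"dx": 0,"dy": 0,"dz": 0,"twist": 0,"claw": 0},{"dx": 0,"dy": 0,"dz": 0,"twist": 0,"claw": 0},{"dx": 0,"dy": 0,"dz": 0,"twist": 0,"claw": 0},{"dx": 0,"dy": 0,"dz": 0,"twist": 0,"claw": 0},{"dx": 0,"dy": 0,"dz": 0,"twist": 0,"claw": 0},{"dx": 0,"dy": 0,"dz": 0,"twist": 0,"claw": 0}])

```text
time_s: 8.9
position: [0.6274, 0.0306, 0.2132]
tcp_rot: [[0.881, 0.472, 0.007], [0.472, -0.881, 0.003], [0.008, 0.0, -1.0]]
force: [-0.9, 0.4, 0.8]
opening: 0.151
```

```bash
python3 -c "
from h import *
snap('scene','c8');snap('wrist','w8')
crop('pics/c8.png','pics/c8a.png',215,160,300,250,7)
go((.626,.031,.213),28.1)
"
```

```text
t9.00 pos [0.6274 0.0305 0.2132] yaw 28.19 F [-0.6962 -0.783   1.2559] op 0.147 -> d [-0.1  -0.1   0.02] twist 0.09
```

View pics/c8a.png

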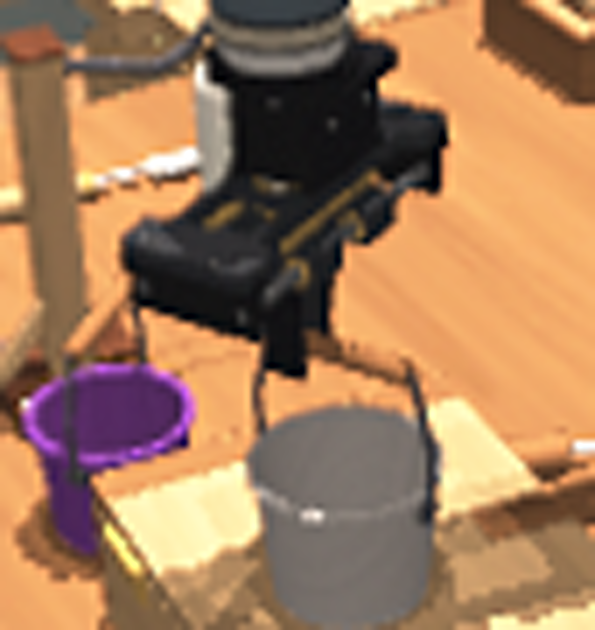

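Gripped at opening 0.147, about 13 mm. Lifting gently.

arm_command(plan=[{"dx": 0,"dy": 0,"dz": -0.4,"twist": 0,"claw": 0},{"dx": 0,"dy": 0,"dz": -1,"twist": 0,"claw": 0},{"dx": 0,"dy": 0,"dz": -2,"twist": 0,"claw": 0},{"dx": 0,"dy": 0,"dz": -3,"twist": 0,"claw": 0},{"dx": 0,"dy": 0,"dz": -4,"twist": 0,"claw": 0},{"dx": 0,"dy": 0,"dz": -5,"twist": 0,"claw": 0},{"dx": 0,"dy": 0,"dz": -5,"twist": 0,"claw": 0},{"dx": 0,"dy": 0,"dz": -5,"twist": 0,"claw": 0}])

```text
time_s: 9.67
position: [0.6276, 0.0303, 0.2645]
tcp_rot: [[0.881, 0.472, 0.01], [0.472, -0.881, 0.003], [0.01, 0.002, -1.0]]
force: [-0.2, -0.1, -2.2]
opening: 0.148
```

```bash
python3 -c "
from h import *
snap('scene','c9');snap('side','s9');snap('wrist','w9')
crop('pics/c9.png','pics/c9a.png',205,140,305,250,5)
crop('pics/s9.png','pics/s9a.png',230,80,340,220,4.5)
go((.40,-.33,.29),-5.8)
"
```

```text
t9.82 pos [0.6264 0.0305 0.2626] yaw 28.19 F [ 0.296  -0.4749 -1.945 ] op 0.148 -> d [-36.96  21.08  -3.  ] twist 33.99
```

View pics/c9a.png

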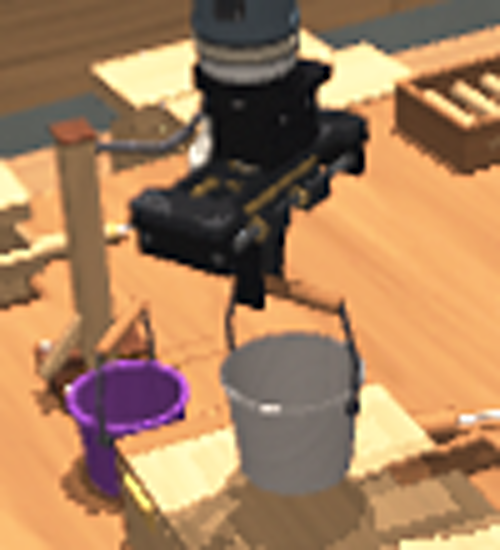

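View pics/s9a.png

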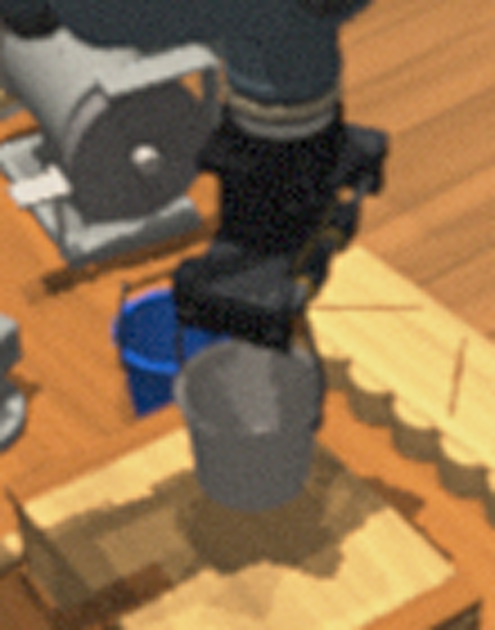

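View pics/w9.png

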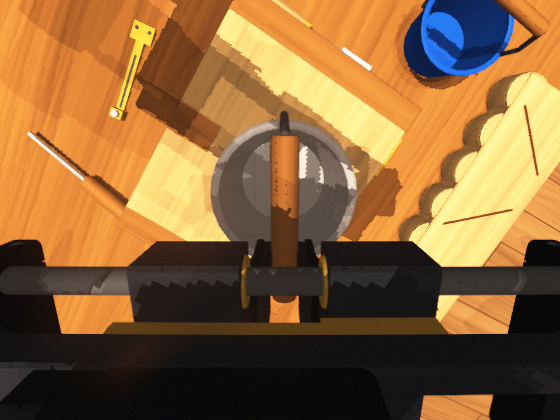

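The kettle is held level, at 2 N. Next I carry it to a point in front of the hook tip.

```bash
python3 -c "
from h import *
go((.4025,-.375,.262),-5.8)
"
```

```text
t9.82 pos [0.6264 0.0305 0.2626] yaw 28.19 F [ 0.296  -0.4749 -1.945 ] op 0.148 -> d [-38.89  25.16  -0.22] twist 33.99
```

arm_command(plan=[{"dx": -0.8,"dy": 0.5,"dz": 0,"twist": 0.5,"claw": 0},{"dx": -2.5,"dy": 1.6,"dz": 0,"twist": 2,"claw": 0},{"dx": -5,"dy": 3.2,"dz": 0,"twist": 4,"claw": 0},{"dx": -7.5,"dy": 4.8,"dz": 0,"twist": 6,"claw": 0},{"dx": -10,"dy": 6.4,"dz": 0,"twist": 8,"claw": 0},{"dx": -12.5,"dy": 8,"dz": 0,"twist": 10,"claw": 0},{"dx": -15,"dy": 9.6,"dz": 0,"twist": 12,"claw": 0},{"dx": -17.5,"dy": 11.2,"dz": 0,"twist": 14,"claw": 0}])

```text
time_s: 10.48
position: [0.5234, -0.1523, 0.2608]
tcp_rot: [[0.97, 0.243, 0.004], [0.243, -0.97, 0.004], [0.005, -0.003, -1.0]]
force: [0.2, -0.2, -1.7]
opening: 0.15
```

```bash
python3 -c "
from h import *
go((.4025,-.375,.262),-5.8)
"
```

```text
t10.48 pos [ 0.5234 -0.1523  0.2608] yaw 14.06 F [ 0.1608 -0.2131 -1.7078] op 0.150 -> d [-17.14  18.67  -0.26] twist 19.86
```

arm_command(plan=[{"dx": -2.1,"dy": 2.3,"dz": 0,"twist": 2.5,"claw": 0},{"dx": -4.3,"dy": 4.7,"dz": 0,"twist": 5,"claw": 0},{"dx": -6.4,"dy": 7,"dz": 0,"twist": 7.5,"claw": 0},{"dx": -8.6,"dy": 9.3,"dz": 0,"twist": 10,"claw": 0},{"dx": -10.7,"dy": 11.6,"dz": 0,"twist": 12.5,"claw": 0},{"dx": -12.5,"dy": 13.7,"dz": 0,"twist": 15,"claw": 0},{"dx": -14,"dy": 15.5,"dz": 0,"twist": 17,"claw": 0},{"dx": -15,"dy": 16.5,"dz": 0,"twist": 18.5,"claw": 0}])

```text
time_s: 11.15
position: [0.4161, -0.3514, 0.2592]
tcp_rot: [[0.997, -0.082, 0.003], [-0.082, -0.997, 0.003], [0.003, -0.003, -1.0]]
force: [0.5, -0.8, -2.2]
opening: 0.15
```

```bash
python3 -c "
from h import *
go((.4025,-.375,.226),-5.8)
"
```

```text
t11.15 pos [ 0.4161 -0.3514  0.2592] yaw -4.68 F [ 0.497  -0.8171 -2.1737] op 0.150 -> d [-1.17  2.47  3.31] twist 1.12
```

arm_command(plan=[{"dx": -0.6,"dy": 1,"dz": 0.3,"twist": 0.5,"claw": 0},{"dx": -1,"dy": 1.8,"dz": 1,"twist": 1.1,"claw": 0},{"dx": -1.2,"dy": 2.3,"dz": 2,"twist": 1.1,"claw": 0},{"dx": -1.2,"dy": 2.5,"dz": 2.8,"twist": 1.1,"claw": 0},{"dx": -1.2,"dy": 2.5,"dz": 3.3,"twist": 1.1,"claw": 0},{"dx": -1.2,"dy": 2.5,"dz": 3.3,"twist": 1.1,"claw": 0},{"dx": -1.2,"dy": 2.5,"dz": 3.3,"twist": 1.1,"claw": 0}])

```text
time_s: 11.73
position: [0.4025, -0.3742, 0.2254]
tcp_rot: [[0.995, -0.1, 0.003], [-0.1, -0.995, 0.004], [0.002, -0.005, -1.0]]
force: [1.1, -0.4, -1.7]
opening: 0.149
```

```bash
python3 -c "
from h import *
snap('scene','c10');snap('side','s10');snap('wrist','w10')
crop('pics/c10.png','pics/c10a.png',205,120,325,230,6)
crop('pics/s10.png','pics/s10a.png',270,180,410,330,4)
go((.4025,-.375,.226),-5.8)
"
```

```text
t11.88 pos [ 0.4028 -0.3751  0.2265] yaw -5.73 F [ 0.7865  0.3226 -1.3822] op 0.151 -> d [-0.03 -0.    0.05] twist 0.07
```

View pics/c10a.png

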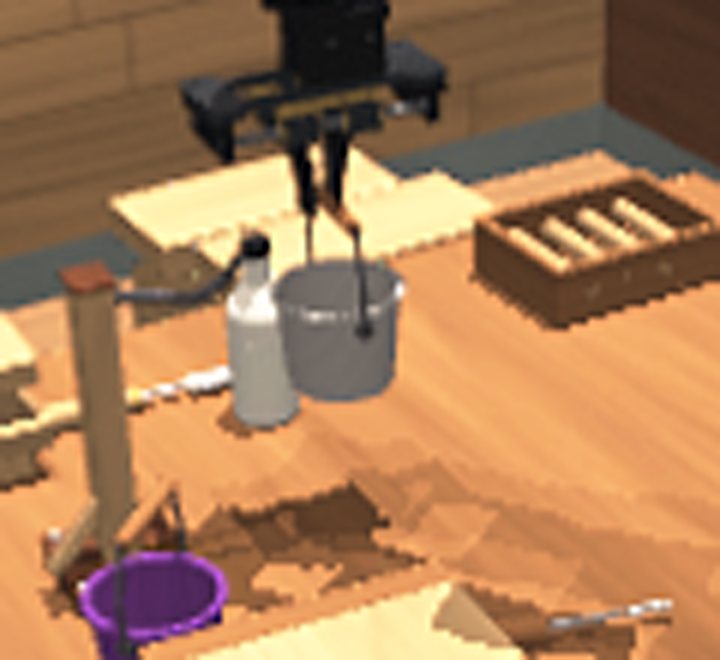

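View pics/s10a.png

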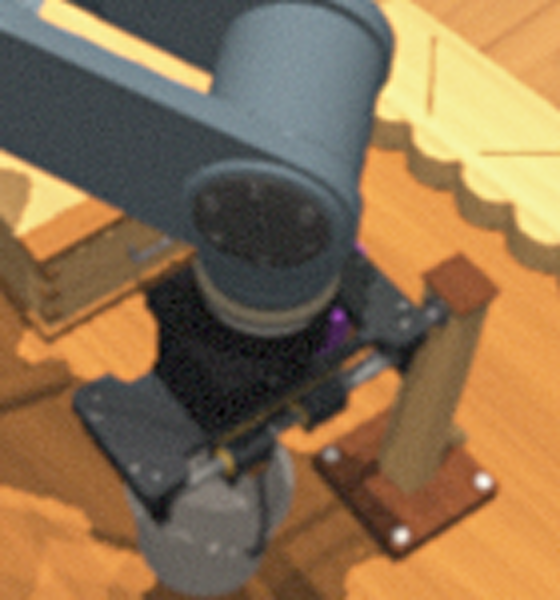

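View pics/w10.png

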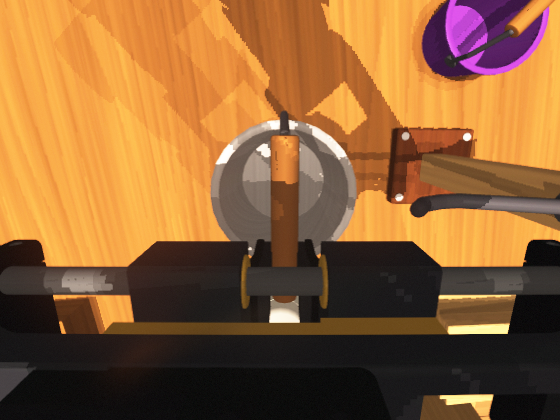

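```bash
python3 - <<'E'
from h import *
s=lst("w10");s3=lst("w3");R=s["tcp_rot"]
print("tip",tri(("wrist",(180+320/3.6,100+302/3.6),s3),("wrist",(417,208),s)))
print(proj("wrist",(.4836,-.359,.249),s))
g=lambda a,h=.048:s["position"]+R[:,1]*(a)-R[:,2]*h
print("grip",g(-.0244),[proj("wrist",g(-.0244+e),s) for e in(-.043,0,.043)])
w9=lst("w9");print(plane("wrist",(284,135.5),.2745,s))
go((.5165,-.387,.226),-5.8)
crop("pics/w10.png","pics/w10a.png",200,100,480,310,2.8)
E
```

```text
tip (array([ 0.4821, -0.3569,  0.2525]), [np.float64(0.00025915547986632263), np.float64(0.00025915547986635033)])
[416.8562 210.1094]
grip [ 0.405  -0.3507  0.2744] [array([285.6212, 136.0527]), array([285.5238, 221.7607]), array([285.4361, 296.1395])]
[ 0.4086 -0.3076  0.2745]
t11.88 pos [ 0.4028 -0.3751  0.2265] yaw -5.73 F [ 0.7865  0.3226 -1.3822] op 0.151 -> d [11.43  0.05  0.1 ] twist 0.07
```

View pics/w10a.png

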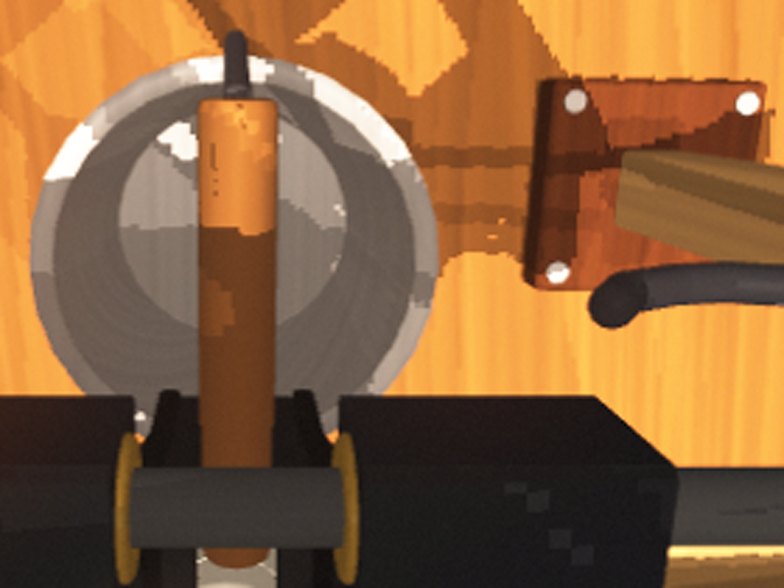

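The hook tip triangulates to z 0.2525. The grip centre is at z 0.274 and lines up with the hook line. I'll thread the handle over the tip now.

arm_command(plan=[{"dx": 0.8,"dy": 0,"dz": 0,"twist": 0,"claw": 0},{"dx": 2,"dy": 0,"dz": 0,"twist": 0,"claw": 0},{"dx": 3.5,"dy": 0,"dz": 0,"twist": 0,"claw": 0},{"dx": 5,"dy": 0,"dz": 0,"twist": 0,"claw": 0},{"dx": 6,"dy": 0,"dz": 0,"twist": 0,"claw": 0},{"dx": 6.5,"dy": 0,"dz": 0,"twist": 0,"claw": 0},{"dx": 6.5,"dy": 0,"dz": 0,"twist": 0,"claw": 0}])

```text
time_s: 12.47
position: [0.469, -0.3816, 0.2266]
tcp_rot: [[0.995, -0.098, 0.005], [-0.098, -0.995, 0.002], [0.005, -0.002, -1.0]]
force: [-0.3, -0.3, -1.3]
opening: 0.15
```

```bash
python3 -c "
from h import *
snap('wrist','w11')
go((.5165,-.387,.226),-5.8)
crop('pics/w11.png','pics/w11a.png',200,100,480,310,2.8)
"
```

```text
t12.52 pos [ 0.4679 -0.3813  0.2265] yaw -5.67 F [ 0.2492 -0.5361 -2.8064] op 0.150 -> d [4.89 0.08 0.07] twist 0.13
```

View pics/w11a.png

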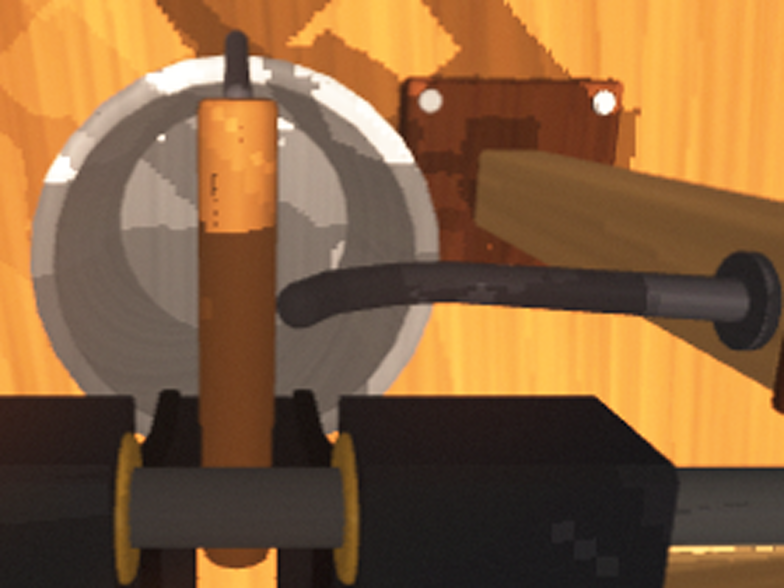

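The hook tip, at crop (300,305), is above the rim and about to pass under the grip, clear of the fingers. I'll continue.

arm_command(plan=[{"dx": 0.8,"dy": 0.1,"dz": 0,"twist": 0,"claw": 0},{"dx": 1.8,"dy": 0.1,"dz": 0,"twist": 0,"claw": 0},{"dx": 2.8,"dy": 0.1,"dz": 0,"twist": 0,"claw": 0},{"dx": 3.8,"dy": 0.1,"dz": 0,"twist": 0,"claw": 0},{"dx": 4.5,"dy": 0.1,"dz": 0,"twist": 0,"claw": 0},{"dx": 4.9,"dy": 0.1,"dz": 0,"twist": 0,"claw": 0},{"dx": 4.9,"dy": 0.1,"dz": 0,"twist": 0,"claw": 0}])

```text
time_s: 13.1
position: [0.5177, -0.3872, 0.2265]
tcp_rot: [[0.995, -0.098, 0.004], [-0.098, -0.995, 0.002], [0.004, -0.003, -1.0]]
force: [-0.5, 0.4, -2.3]
opening: 0.151
```

```bash
python3 -c "
from h import *
snap('wrist','w12');snap('scene','c12')
go((.5165,-.387,.190),-5.8)
crop('pics/w12.png','pics/w12a.png',200,100,480,310,2.8)
crop('pics/c12.png','pics/c12a.png',195,110,285,230,5)
"
```

```text
t13.20 pos [ 0.5164 -0.387   0.2264] yaw -5.65 F [-1.0058 -0.6084 -1.7058] op 0.148 -> d [-0.    0.01  3.64] twist 0.15
```

View pics/w12a.png

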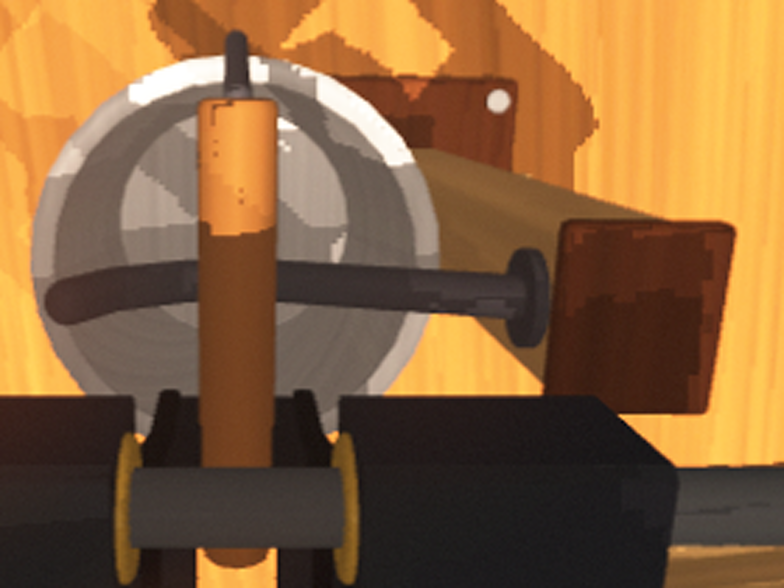

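View pics/c12a.png

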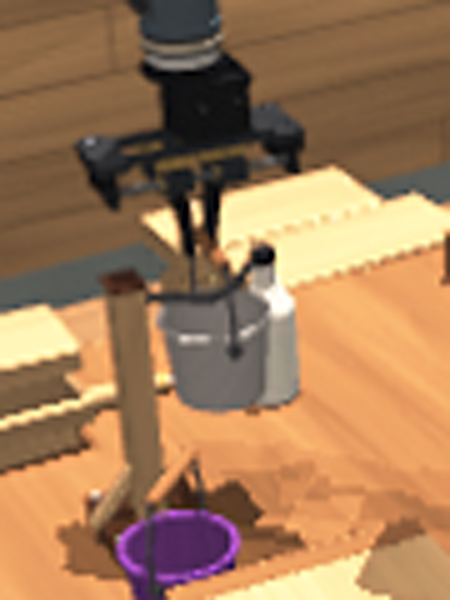

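Threaded: the tip is at crop (65,300), past the grip. Lowering.

arm_command(plan=[{"dx": 0,"dy": 0,"dz": 0.6,"twist": 0,"claw": 0},{"dx": 0,"dy": 0,"dz": 1.2,"twist": 0,"claw": 0},{"dx": 0,"dy": 0,"dz": 1.8,"twist": 0,"claw": 0},{"dx": 0,"dy": 0,"dz": 2.4,"twist": 0,"claw": 0},{"dx": 0,"dy": 0,"dz": 2.9,"twist": 0,"claw": 0},{"dx": 0,"dy": 0,"dz": 3.2,"twist": 0,"claw": 0},{"dx": 0,"dy": 0,"dz": 3.3,"twist": 0,"claw": 0},{"dx": 0,"dy": 0,"dz": 3.3,"twist": 0,"claw": 0}])

```text
time_s: 13.87
position: [0.5164, -0.3868, 0.193]
tcp_rot: [[0.995, -0.098, 0.002], [-0.098, -0.995, 0.003], [0.002, -0.003, -1.0]]
force: [-0.9, -0.6, -2.2]
opening: 0.147
```

```bash
python3 -c "
from h import *
snap('wrist','w13')
go((.5165,-.387,.190),-5.8)
crop('pics/w13.png','pics/w13a.png',200,100,480,310,2.8)
"
```

```text
t13.92 pos [ 0.5166 -0.3869  0.1934] yaw -5.65 F [ 0.3206 -0.6522 -1.1491] op 0.148 -> d [-0.01  0.01  0.34] twist 0.15
```

View pics/w13a.png

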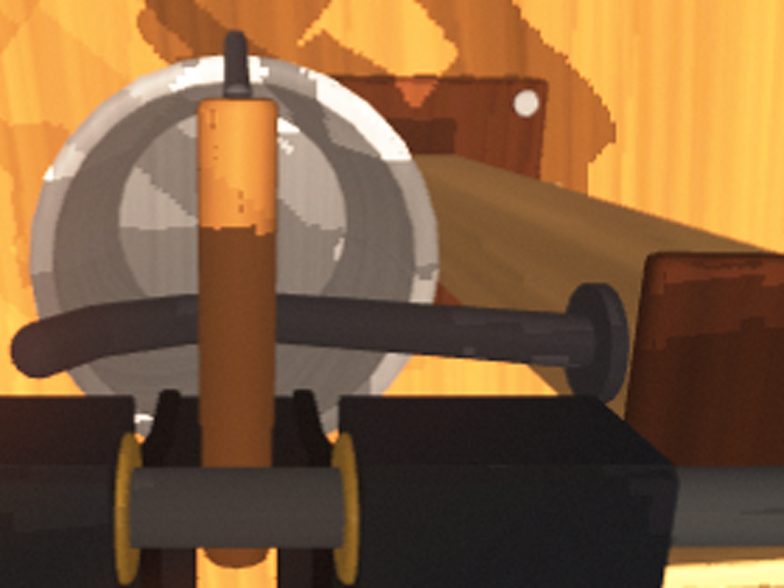

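arm_command(plan=[{"dx": 0,"dy": -0.1,"dz": 0,"twist": 0,"claw": 0},{"dx": 0,"dy": -0.2,"dz": 0.1,"twist": 0,"claw": 0},{"dx": 0,"dy": -0.2,"dz": 0.2,"twist": 0,"claw": 0},{"dx": 0,"dy": -0.2,"dz": 0.3,"twist": 0,"claw": 0},{"dx": 0,"dy": -0.2,"dz": 0.35,"twist": 0,"claw": 0}])

```text
time_s: 14.33
position: [0.5168, -0.3848, 0.1898]
tcp_rot: [[0.995, -0.098, 0.003], [-0.098, -0.995, 0.003], [0.002, -0.003, -1.0]]
force: [-0.6, -0.4, -2.2]
opening: 0.148
```

arm_command(plan=[{"dx": 0,"dy": 0,"dz": 0,"twist": 0,"claw": 0}])

```text
time_s: 14.42
position: [0.5167, -0.3848, 0.1897]
tcp_rot: [[0.995, -0.098, 0.003], [-0.098, -0.995, 0.003], [0.002, -0.003, -1.0]]
force: [-0.9, 1.0, -1.4]
opening: 0.152
```

Not seated yet, since the load is still about -2 N. I'll go down in millimetres.

arm_command(plan=[{"dx": 0,"dy": 0,"dz": 0.1,"twist": 0,"claw": 0},{"dx": 0,"dy": 0,"dz": 0.2,"twist": 0,"claw": 0},{"dx": 0,"dy": 0,"dz": 0.2,"twist": 0,"claw": 0},{"dx": 0,"dy": 0,"dz": 0.2,"twist": 0,"claw": 0}])

```text
time_s: 14.75
position: [0.5169, -0.3851, 0.1884]
tcp_rot: [[0.995, -0.098, 0.003], [-0.098, -0.995, 0.002], [0.003, -0.002, -1.0]]
force: [-0.8, -0.2, 2.5]
opening: 0.151
```

```bash
python3 -c "
from h import *
for i in range(3): snap('wrist','w14'); go((.5165,-.387,.190),-5.8)
"
```

```text
t14.80 pos [ 0.5169 -0.3851  0.1884] yaw -5.64 F [-2.3805  0.2694  2.8216] op 0.149 -> d [-0.02  0.19 -0.16] twist 0.16
t14.85 pos [ 0.5169 -0.3851  0.1883] yaw -5.64 F [-0.274  -0.2372  2.8909] op 0.154 -> d [-0.02  0.2  -0.17] twist 0.16
t14.90 pos [ 0.5169 -0.3851  0.1883] yaw -5.64 F [-0.7326  0.155   3.7187] op 0.151 -> d [-0.02  0.19 -0.17] twist 0.16
```

Seated: force z went from -2 to +3 N. I'll back off 0.5 mm and look.

arm_command(plan=[{"dx": 0,"dy": 0,"dz": -0.05,"twist": 0,"claw": 0},{"dx": 0,"dy": 0,"dz": -0.05,"twist": 0,"claw": 0}])

```text
time_s: 15.07
position: [0.5169, -0.385, 0.1887]
tcp_rot: [[0.995, -0.098, 0.003], [-0.098, -0.995, 0.002], [0.003, -0.002, -1.0]]
force: [-1.0, -1.1, -0.2]
opening: 0.149
```

```bash
python3 -c "
from h import *
snap('wrist','w15');snap('scene','c15')
go((.5165,-.387,.190),-5.8)
crop('pics/w15.png','pics/w15a.png',200,100,480,310,2.8)
crop('pics/c15.png','pics/c15a.png',195,110,285,230,5)
"
```

```text
t15.17 pos [ 0.5169 -0.385   0.1886] yaw -5.64 F [-0.4124  0.4476  0.2991] op 0.149 -> d [-0.02  0.2  -0.14] twist 0.16
```

View pics/w15a.png

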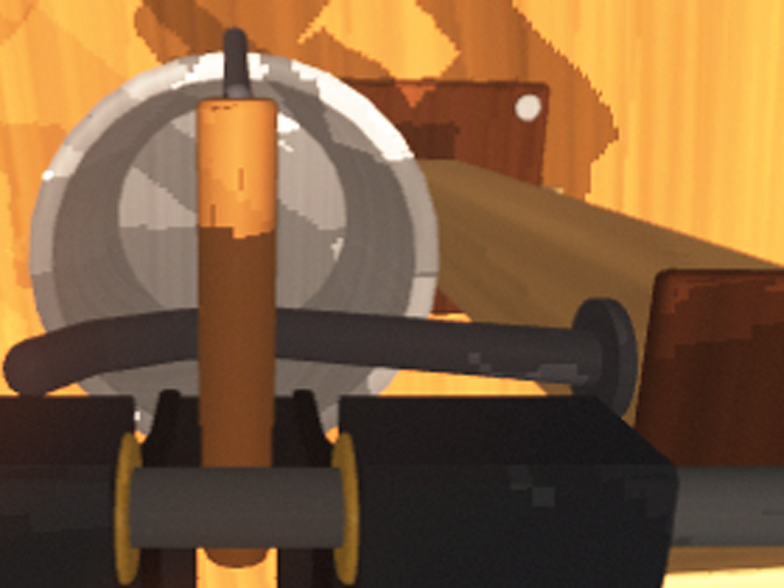

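View pics/c15a.png

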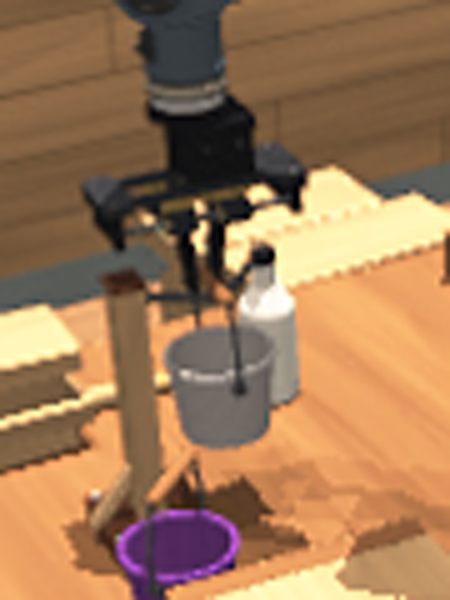

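The bar crosses the grip at its centre (row 218, expected 217). Releasing with a part opening.

arm_command(plan=[{"dx": 0,"dy": 0,"dz": 0,"twist": 0,"claw": 0.18},{"dx": 0,"dy": 0,"dz": 0,"twist": 0,"claw": 0.22},{"dx": 0,"dy": 0,"dz": 0,"twist": 0,"claw": 0.26},{"dx": 0,"dy": 0,"dz": 0,"twist": 0,"claw": 0.3},{"dx": 0,"dy": 0,"dz": 0,"twist": 0,"claw": 0.35},{"dx": 0,"dy": 0,"dz": 0,"twist": 0,"claw": 0.4},{"dx": 0,"dy": 0,"dz": 0,"twist": 0,"claw": 0.4}])

```text
time_s: 15.75
position: [0.5169, -0.385, 0.1886]
tcp_rot: [[0.995, -0.098, 0.003], [-0.098, -0.995, 0.002], [0.003, -0.003, -1.0]]
force: [-0.1, 0.5, 0.2]
opening: 0.379
```

```bash
python3 -c "
from h import *
snap('wrist','w16')
go((.5165,-.387,.190),-5.8)
crop('pics/w16.png','pics/w16a.png',200,100,480,310,2.8)
"
```

```text
t15.80 pos [ 0.5169 -0.385   0.1886] yaw -5.64 F [-0.022  -0.2598  0.3005] op 0.381 -> d [-0.02  0.2  -0.14] twist 0.16
```

View pics/w16a.png

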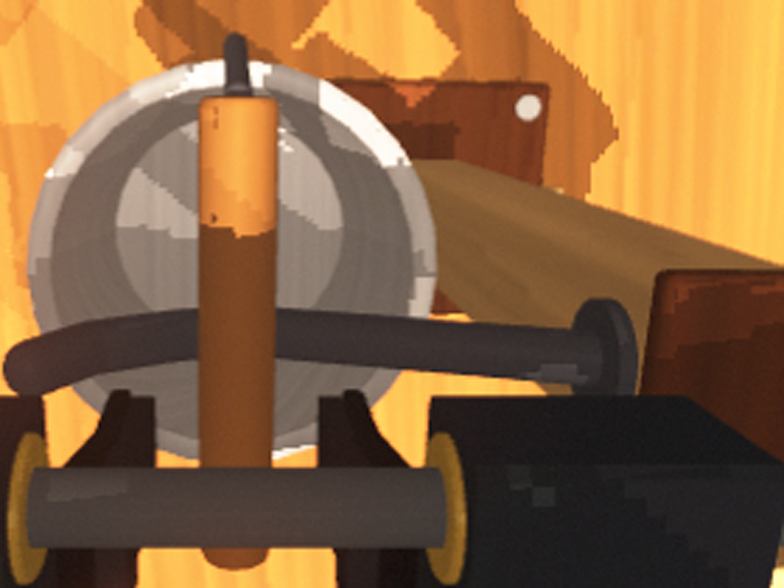

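Released, and it hangs freely. Raising straight up.

arm_command(plan=[{"dx": 0,"dy": 0,"dz": -0.6,"twist": 0,"claw": 0.4},{"dx": 0,"dy": 0,"dz": -1.5,"twist": 0,"claw": 0.4},{"dx": 0,"dy": 0,"dz": -3,"twist": 0,"claw": 0.4},{"dx": 0,"dy": 0,"dz": -5,"twist": 0,"claw": 0.4},{"dx": 0,"dy": 0,"dz": -8,"twist": 0,"claw": 0.4},{"dx": 0,"dy": 0,"dz": -11,"twist": 0,"claw": 0.4},{"dx": 0,"dy": 0,"dz": -13,"twist": 0,"claw": 0.5},{"dx": 0,"dy": 0,"dz": -14,"twist": 0,"claw": 0.6}])

```text
time_s: 16.47
position: [0.5177, -0.3866, 0.3338]
tcp_rot: [[0.995, -0.098, 0.009], [-0.098, -0.995, -0.004], [0.009, 0.003, -1.0]]
force: [1.0, -0.4, 1.6]
opening: 0.481
```

```bash
python3 -c "
from h import *
snap('wrist','w17');snap('scene','c17')
crop('pics/w17.png','pics/w17a.png',180,80,420,260,3)
crop('pics/c17.png','pics/c17a.png',195,110,285,230,5)
go((.36,.05,.33),90);go((.36,.05,.33),-90)
"
```

```text
t16.57 pos [ 0.5174 -0.3862  0.3317] yaw -5.64 F [-0.1483 -0.5646 -0.4683] op 0.549 -> d [-19.94 -41.86  -0.03] twist -95.64
t16.57 pos [ 0.5174 -0.3862  0.3317] yaw -5.64 F [-0.1483 -0.5646 -0.4683] op 0.549 -> d [-19.94 -41.86  -0.03] twist 84.36
```

View pics/w17a.png

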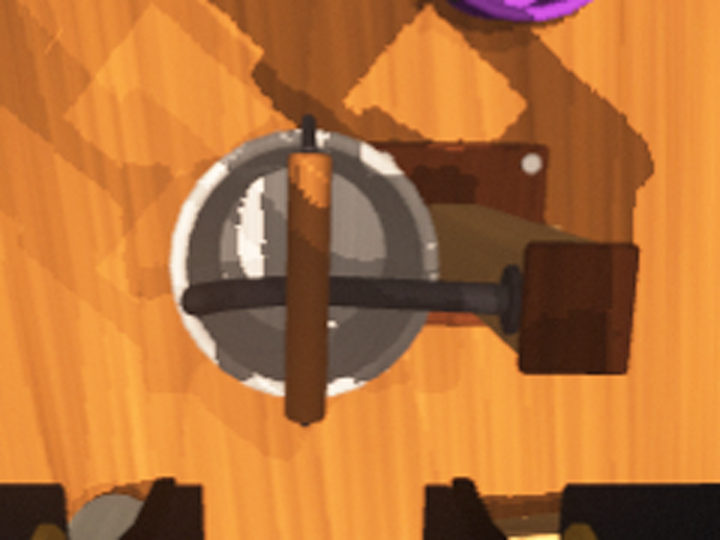

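View pics/c17a.png

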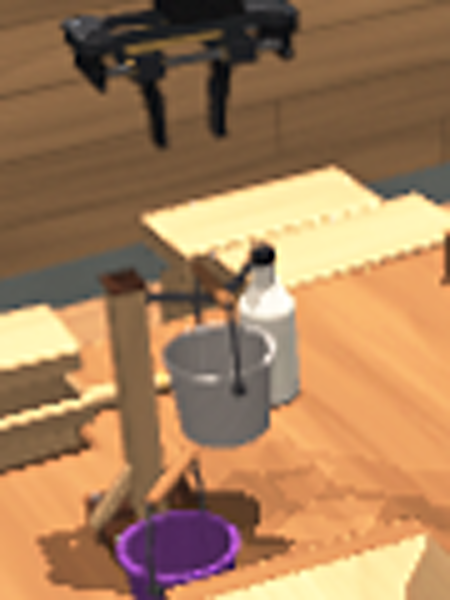

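The kettle hangs on the hook, level, with the bar at the grip's centre, and nothing touches it. Now to the lid pull: first an observation pose above it.

```bash
python3 -c "
from h import *
go((.44,.055,.32),-95)
"
```

```text
t16.57 pos [ 0.5174 -0.3862  0.3317] yaw -5.64 F [-0.1483 -0.5646 -0.4683] op 0.549 -> d [-12.04 -43.15   1.02] twist 89.36
```

arm_command(plan=[{"dx": -0.8,"dy": -3,"dz": -1,"twist": 6,"claw": 0.8},{"dx": -1.7,"dy": -6.3,"dz": -2,"twist": 13,"claw": 0.8},{"dx": -2.7,"dy": -9.8,"dz": -2,"twist": 20,"claw": 0.8},{"dx": -3.7,"dy": -13.3,"dz": -2,"twist": 27,"claw": 0.8},{"dx": -4.7,"dy": -16.8,"dz": -2,"twist": 34,"claw": 0.8},{"dx": -5.7,"dy": -20.3,"dz": -2,"twist": 41,"claw": 0.8},{"dx": -6.7,"dy": -23.8,"dz": -2,"twist": 48,"claw": 0.8},{"dx": -7.7,"dy": -27.3,"dz": -2,"twist": 55,"claw": 0.8}])

```text
time_s: 17.23
position: [0.4656, -0.1048, 0.3489]
tcp_rot: [[0.485, -0.875, 0.004], [-0.875, -0.485, -0.0], [0.002, -0.003, -1.0]]
force: [0.8, -0.4, 1.0]
opening: 0.801
```

```bash
python3 -c "
from h import *
go((.44,.055,.32),-95)
"
```

```text
t17.23 pos [ 0.4656 -0.1048  0.3489] yaw -61.02 F [ 0.8428 -0.3795  1.0446] op 0.801 -> d [-15.23  -5.49   2.87] twist 33.98
```

arm_command(plan=[{"dx": -3,"dy": -1.1,"dz": 0.5,"twist": 7,"claw": 0.8},{"dx": -6,"dy": -2.2,"dz": 1,"twist": 14,"claw": 0.8},{"dx": -9,"dy": -3.2,"dz": 1.6,"twist": 20.5,"claw": 0.8},{"dx": -11.7,"dy": -4.2,"dz": 2.2,"twist": 27,"claw": 0.8},{"dx": -14,"dy": -5,"dz": 2.8,"twist": 33,"claw": 0.8},{"dx": -15.2,"dy": -5.5,"dz": 2.8,"twist": 34,"claw": 0.8},{"dx": -15.2,"dy": -5.5,"dz": 2.8,"twist": 34,"claw": 0.8},{"dx": -15.2,"dy": -5.5,"dz": 2.8,"twist": 34,"claw": 0.8}])

```text
time_s: 17.9
position: [0.4392, 0.0552, 0.3196]
tcp_rot: [[-0.085, -0.996, 0.001], [-0.996, 0.085, -0.0], [0.0, -0.001, -1.0]]
force: [0.3, -0.7, 0.0]
opening: 0.797
```

```bash
python3 -c "
from h import *
snap('wrist','w18');snap('side','s18')
go((.44,.055,.32),-95)
"
```

```text
t18.00 pos [0.4401 0.0541 0.3202] yaw -95.01 F [0.0838 0.1218 0.3478] op 0.802 -> d [-0.09  0.02  0.02] twist -0.01
```

View pics/w18.png

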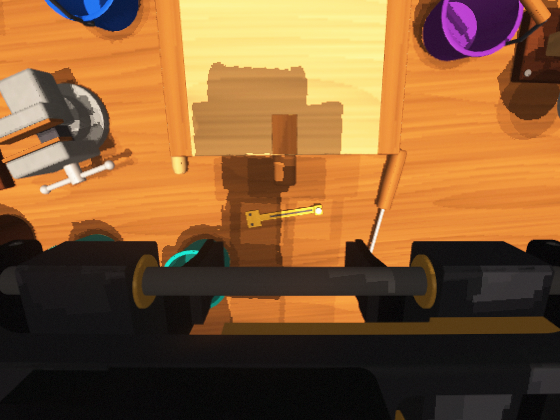

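View pics/s18.png

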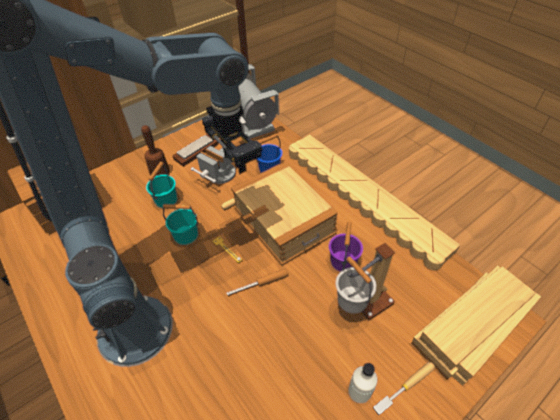

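```bash
python3 -c "
from h import *
crop('pics/w18.png','pics/w18a.png',150,90,420,250,2.9)
"
```

```text
(no output)
```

View pics/w18a.png

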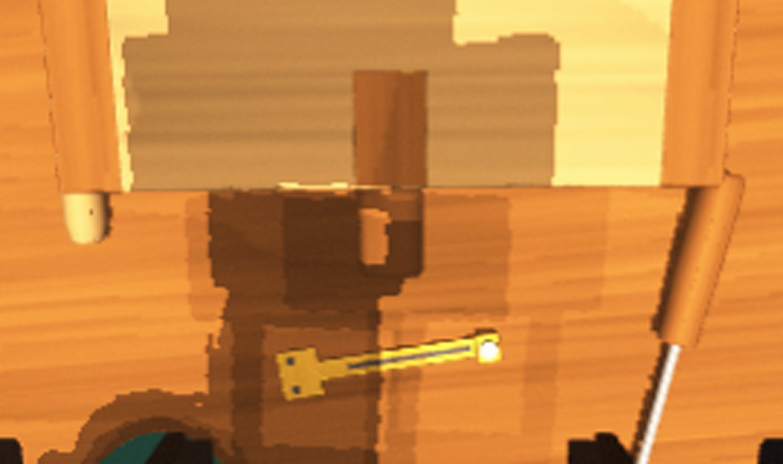

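```bash
python3 - <<'E'
from h import *
s=lst("w18");W=lambda x,y,z=.114:plane("wrist",(150+x/2.9,90+y/2.9),z,s)[:2]
print("tip corners",W(360,275),W(422,275),"root",W(358,188),W(423,188))
print("inner end",W(353,70),W(427,70))
a,b=W(60,192),W(727,185);print("lid front corners",a,b,np.linalg.norm(a-b),"mid",(a+b)/2,"yaw",np.degrees(np.arctan2((a-b)[1],(a-b)[0]))-90)
s1=lst("w1")
print("tri tip-corner", tri(("wrist",(150+422/2.9,90+275/2.9),s),("wrist",(180+55/3.6,100+133/3.6),s1)),tri(("wrist",(150+360/2.9,90+275/2.9),s),("wrist",(180+80/3.6,100+88/3.6),s1)))
print("tri root R", tri(("wrist",(150+423/2.9,90+188/2.9),s),("wrist",(180+135/3.6,100+185/3.6),s1)))
print("tri front corner FR w/side",tri(("wrist",(150+727/2.9,90+185/2.9),s),("side",(205+285/4,130+437/4))))
E
```

```text
tip corners [0.4393 0.0682] [0.4369 0.0396] root [0.479  0.0654] [0.4765 0.0362]
inner end [0.5299 0.0628] [0.5272 0.0306]
lid front corners [0.4888 0.2002] [ 0.4663 -0.1011] 0.3021344292847885 mid [0.4776 0.0496] yaw -4.281709491075844
tri tip-corner (array([0.4304, 0.0381, 0.0709]), [np.float64(0.001255565574433032), np.float64(0.0012555655744330334)]) (array([0.4417, 0.0672, 0.1159]), [np.float64(0.0022579649969773274), np.float64(0.0022579649969774102)])
tri root R (array([0.4738, 0.0342, 0.0698]), [np.float64(0.0009562143972966537), np.float64(0.0009562143972966623)])
tri front corner FR w/side (array([ 0.4662, -0.0913,  0.1363]), [np.float64(0.002859044562457706), np.float64(0.0028590445624577915)])
```

The tongue measures 29 mm wide, 40 mm long, yaw -4.5°, and one corner triangulates to z 0.116, consistent with the text. The pull point is therefore about (0.452, 0.052, 0.107).

```bash
python3 -c "
from h import *
go((.4518,.0522,.10),-94.4)
"
```

```text
t18.00 pos [0.4401 0.0541 0.3202] yaw -95.01 F [0.0838 0.1218 0.3478] op 0.802 -> d [ 0.08 -1.12 22.02] twist -0.61
```

arm_command(plan=[{"dx": 0.1,"dy": -1.1,"dz": 3,"twist": -0.6,"claw": 0.8},{"dx": 0.1,"dy": -1.1,"dz": 6.5,"twist": -0.6,"claw": 0.8},{"dx": 0.1,"dy": -1.1,"dz": 10,"twist": -0.6,"claw": 0.8},{"dx": 0.1,"dy": -1.1,"dz": 13.5,"twist": -0.6,"claw": 0.8},{"dx": 0.1,"dy": -1.1,"dz": 17,"twist": -0.6,"claw": 0.8},{"dx": 0.1,"dy": -1.1,"dz": 20,"twist": -0.6,"claw": 0.8},{"dx": 0.1,"dy": -1.1,"dz": 21,"twist": -0.6,"claw": 0.8},{"dx": 0.1,"dy": -1.1,"dz": 21,"twist": -0.6,"claw": 0.8}])

```text
time_s: 18.67
position: [0.4495, 0.051, 0.1074]
tcp_rot: [[-0.079, -0.997, -0.004], [-0.997, 0.079, 0.0], [0.0, 0.004, -1.0]]
force: [0.6, -0.4, 0.8]
opening: 0.799
```

```bash
python3 -c "
from h import *
snap('wrist','w19');snap('side','s19')
go((.4518,.0522,.059),-94.4)
crop('pics/s19.png','pics/s19a.png',170,100,350,260,4)
crop('pics/w19.png','pics/w19a.png',150,90,420,310,2.8)
"
```

```text
t18.77 pos [0.4521 0.0511 0.1101] yaw -94.49 F [-0.3322 -0.7604 -0.5771] op 0.798 -> d [-0.11  0.05  5.11] twist -0.09
```

View pics/w19a.png

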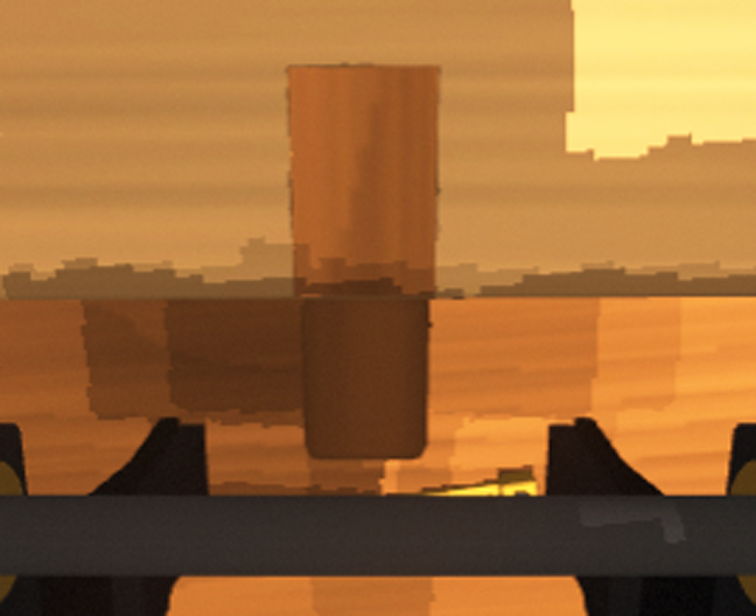

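View pics/s19a.png

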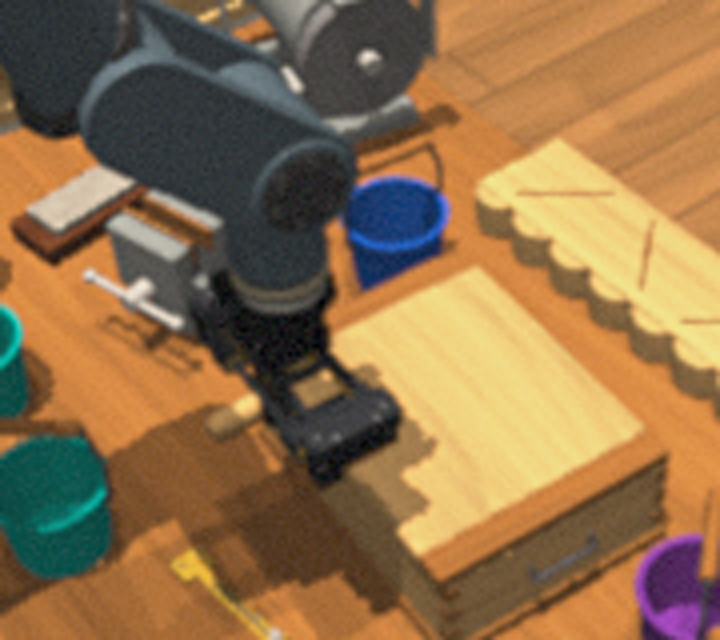

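The tongue is about 2 mm off centre, so I'll correct dx by -0.2 and descend.

arm_command(plan=[{"dx": -0.2,"dy": 0,"dz": 1,"twist": 0,"claw": 0.8},{"dx": -0.2,"dy": 0,"dz": 2,"twist": 0,"claw": 0.8},{"dx": -0.2,"dy": 0,"dz": 3,"twist": 0,"claw": 0.8},{"dx": -0.2,"dy": 0,"dz": 4,"twist": 0,"claw": 0.8},{"dx": -0.2,"dy": 0,"dz": 5,"twist": 0,"claw": 0.8},{"dx": -0.2,"dy": 0,"dz": 5.1,"twist": 0,"claw": 0.8},{"dx": -0.2,"dy": 0,"dz": 5.1,"twist": 0,"claw": 0.8}])

```text
time_s: 19.35
position: [0.4534, 0.0526, 0.0599]
tcp_rot: [[-0.079, -0.997, 0.004], [-0.997, 0.079, -0.001], [0.001, -0.004, -1.0]]
force: [1.0, 0.1, 0.3]
opening: 0.799
```

```bash
python3 -c "
from h import *
snap('wrist','w20');snap('scene','c20')
go((.4518,.0522,.059),-94.4)
crop('pics/c20.png','pics/c20a.png',230,180,360,290,5)
crop('pics/w20.png','pics/w20a.png',150,90,420,310,2.8)
"
```

```text
t19.45 pos [0.4536 0.0527 0.0602] yaw -94.50 F [ 0.4659 -0.1023 -1.1653] op 0.800 -> d [0.06 0.17 0.12] twist -0.10
```

View pics/w20a.png

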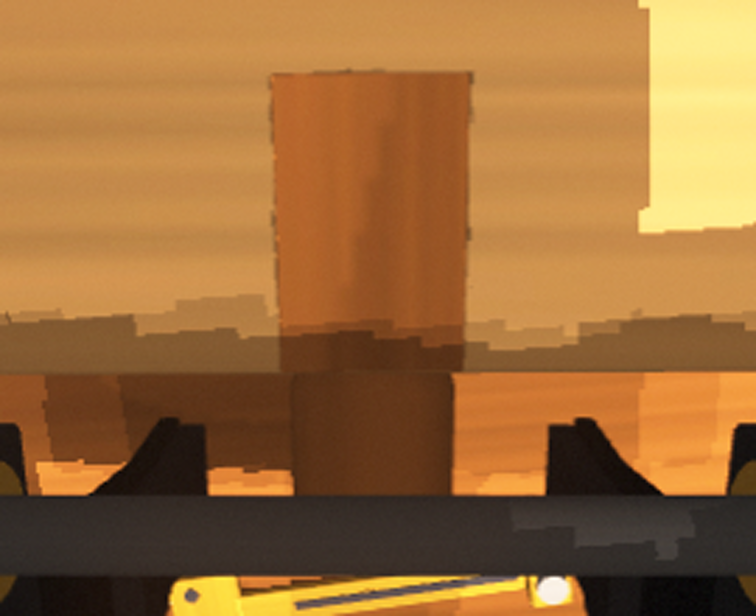

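View pics/c20a.png

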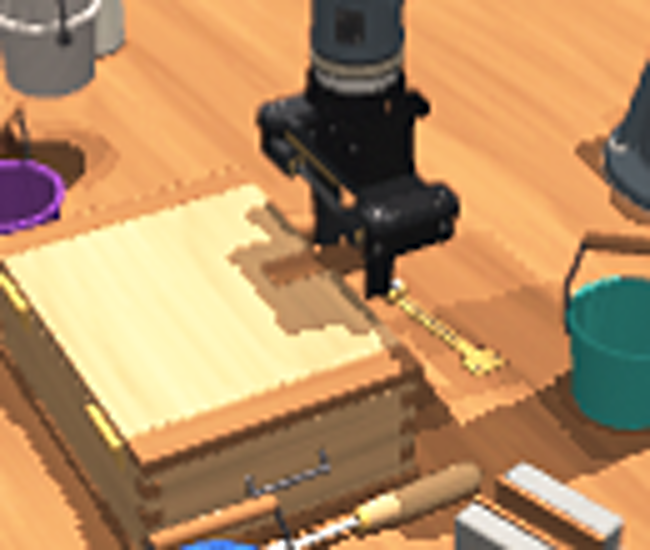

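Both fingers straddle the tongue. Closing.

arm_command(plan=[{"dx": 0,"dy": 0.2,"dz": 0.1,"twist": 0,"claw": 0.6},{"dx": 0,"dy": 0.2,"dz": 0.1,"twist": 0,"claw": 0.5},{"dx": 0,"dy": 0.2,"dz": 0.1,"twist": 0,"claw": 0.4},{"dx": 0,"dy": 0.2,"dz": 0.1,"twist": 0,"claw": 0},{"dx": 0,"dy": 0.2,"dz": 0.1,"twist": 0,"claw": 0},{"dx": 0,"dy": 0.2,"dz": 0.1,"twist": 0,"claw": 0},{"dx": 0,"dy": 0.2,"dz": 0.1,"twist": 0,"claw": 0},{"dx": 0,"dy": 0.2,"dz": 0.1,"twist": 0,"claw": 0}])

```text
time_s: 20.12
position: [0.4516, 0.0535, 0.0591]
tcp_rot: [[-0.079, -0.997, 0.005], [-0.997, 0.079, -0.0], [-0.0, -0.005, -1.0]]
force: [0.0, 4.0, 0.2]
opening: 0.338
```

arm_command(plan=[{"dx": 0,"dy": 0,"dz": 0,"twist": 0,"claw": 0},{"dx": 0,"dy": 0,"dz": 0,"twist": 0,"claw": 0},{"dx": 0,"dy": 0,"dz": 0,"twist": 0,"claw": 0}])

```text
time_s: 20.37
position: [0.4516, 0.0535, 0.0591]
tcp_rot: [[-0.079, -0.997, 0.005], [-0.997, 0.079, -0.0], [-0.0, -0.005, -1.0]]
force: [0.4, 0.4, 0.3]
opening: 0.345
```

```bash
cat > arc.py <<'E'
from h import *
def arc(angs):
    st=bot.read_state();R=st["tcp_rot"]
    hin=np.array([.703,.033]); 
    # pull contact point: TCP raised .048 at grasp
    return st,R
E
python3 -c "
from h import *
go((.4518,.0522,.059),-94.4)
"
```

```text
t20.37 pos [0.4516 0.0535 0.0591] yaw -94.53 F [0.3798 0.4133 0.3448] op 0.345 -> d [ 0.13 -0.03  0.01] twist -0.13
```

Gripped at 0.345, which is 30 mm. Next I compute the arc rows from this pose.

```bash
cat > arc.py <<'E'
from h import *
import sys
P0=np.array([.4516,.0535,.0591]); r=.2516; f0=np.radians(1.6); ax=np.array([np.cos(np.radians(-4.5)),np.sin(np.radians(-4.5)),0])
st=bot.read_state();R=st["tcp_rot"]
print("t%.2f"%st["time_s"],st["position"],"F",st["force"],"op %.3f"%st["opening"])
q=st["position"]-P0; h=r*np.cos(f0)-q@ax; v=r*np.sin(f0)+q[2]; print("est angle %.2f rad err %.1f mm"%(np.degrees(np.arctan2(v,h)-f0),1000*(np.hypot(h,v)-r)))
for th in map(float,sys.argv[1:]):
    f=f0+np.radians(th); X=P0+ax*r*(np.cos(f0)-np.cos(f)); X[2]+=r*(np.sin(f)-np.sin(f0))
    print(th,np.round(R.T@(X-st["position"])*100,2))
E
python3 arc.py 1 3 6 9 12 15 18 20
```

```text
t20.37 [0.4516 0.0535 0.0591] F [0.3798 0.4133 0.3448] op 0.345
est angle 0.00 rad err -0.0 mm
1.0 [-0.   -0.02 -0.44]
3.0 [-0.   -0.08 -1.31]
6.0 [-0.   -0.22 -2.62]
9.0 [-0.   -0.44 -3.92]
12.0 [-0.   -0.72 -5.21]
15.0 [-0.01 -1.07 -6.48]
18.0 [-0.01 -1.49 -7.73]
20.0 [-0.01 -1.8  -8.55]
```

arm_command(plan=[{"dx": 0,"dy": 0,"dz": -0.4,"twist": 0,"claw": 0},{"dx": 0,"dy": -0.1,"dz": -1.3,"twist": 0,"claw": 0},{"dx": 0,"dy": -0.2,"dz": -2.6,"twist": 0,"claw": 0},{"dx": 0,"dy": -0.4,"dz": -3.9,"twist": 0,"claw": 0},{"dx": 0,"dy": -0.7,"dz": -5.2,"twist": 0,"claw": 0},{"dx": 0,"dy": -1.1,"dz": -6.5,"twist": 0,"claw": 0},{"dx": 0,"dy": -1.4,"dz": -7.5,"twist": 0,"claw": 0},{"dx": 0,"dy": -1.5,"dz": -7.7,"twist": 0,"claw": 0}])

```text
time_s: 21.03
position: [0.4662, 0.0524, 0.1372]
tcp_rot: [[-0.079, -0.997, 0.005], [-0.997, 0.079, 0.0], [-0.0, -0.005, -1.0]]
force: [1.1, 1.9, -4.7]
opening: 0.344
```

```bash
python3 arc.py 20 23 26 29 32 35 38 40 42; python3 -c "
from h import *
snap('scene','c21')
crop('pics/c21.png','pics/c21a.png',200,150,360,300,4)"
```

```text
t21.03 [0.4662 0.0524 0.1372] F [ 1.0794  1.8534 -4.6994] op 0.344
est angle 18.16 rad err 0.1 mm
20.0 [ 0.   -0.3  -0.75]
23.0 [ 0.   -0.82 -1.96]
26.0 [ 0.   -1.41 -3.14]
29.0 [-0.   -2.06 -4.29]
32.0 [-0.   -2.76 -5.4 ]
35.0 [-0.   -3.52 -6.47]
38.0 [-0.   -4.34 -7.5 ]
40.0 [-0.   -4.92 -8.17]
42.0 [-0.   -5.52 -8.81]
```

View pics/c21a.png

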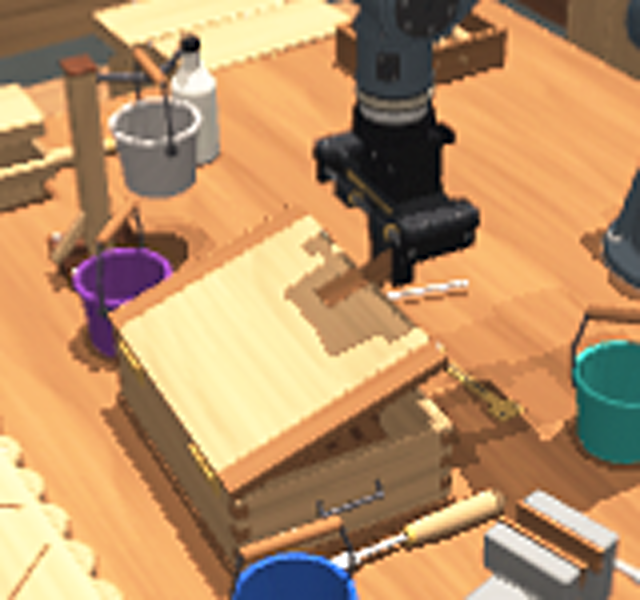

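The lid is following at about 18°, with a load of about 4.7 N. I'll continue along the arc.

arm_command(plan=[{"dx": 0,"dy": -0.3,"dz": -0.8,"twist": 0,"claw": 0},{"dx": 0,"dy": -0.8,"dz": -2,"twist": 0,"claw": 0},{"dx": 0,"dy": -1.4,"dz": -3.1,"twist": 0,"claw": 0},{"dx": 0,"dy": -2.1,"dz": -4.3,"twist": 0,"claw": 0},{"dx": 0,"dy": -2.8,"dz": -5.4,"twist": 0,"claw": 0},{"dx": 0,"dy": -3.5,"dz": -6.5,"twist": 0,"claw": 0},{"dx": 0,"dy": -4.3,"dz": -7.5,"twist": 0,"claw": 0},{"dx": 0,"dy": -4.6,"dz": -7.8,"twist": 0,"claw": 0}])

```text
time_s: 21.75
position: [0.5101, 0.0491, 0.2148]
tcp_rot: [[-0.079, -0.997, 0.001], [-0.997, 0.079, 0.001], [-0.001, -0.001, -1.0]]
force: [-3.6, 2.4, -2.0]
opening: 0.344
```

```bash
python3 arc.py 40 43 46 49 52 55 58 60
```

```text
t21.75 [0.5101 0.0491 0.2148] F [-3.6044  2.4322 -1.9843] op 0.344
est angle 38.56 rad err 0.7 mm
40.0 [ 0.02 -0.47 -0.43]
43.0 [ 0.02 -1.37 -1.4 ]
46.0 [ 0.02 -2.32 -2.31]
49.0 [ 0.02 -3.31 -3.17]
52.0 [ 0.01 -4.35 -3.98]
55.0 [ 0.01 -5.44 -4.73]
58.0 [ 0.01 -6.55 -5.43]
60.0 [ 0.01 -7.32 -5.86]
```

arm_command(plan=[{"dx": 0,"dy": -0.5,"dz": -0.4,"twist": 0,"claw": 0},{"dx": 0,"dy": -1.4,"dz": -1.4,"twist": 0,"claw": 0},{"dx": 0,"dy": -2.3,"dz": -2.3,"twist": 0,"claw": 0},{"dx": 0,"dy": -3.3,"dz": -3.2,"twist": 0,"claw": 0},{"dx": 0,"dy": -4.3,"dz": -4,"twist": 0,"claw": 0},{"dx": 0,"dy": -5.4,"dz": -4.7,"twist": 0,"claw": 0},{"dx": 0,"dy": -6.3,"dz": -5.3,"twist": 0,"claw": 0},{"dx": 0,"dy": -6.6,"dz": -5.4,"twist": 0,"claw": 0}])

```text
time_s: 22.42
position: [0.5751, 0.0442, 0.2695]
tcp_rot: [[-0.079, -0.997, -0.002], [-0.997, 0.079, 0.002], [-0.002, 0.002, -1.0]]
force: [-7.2, 2.2, 7.5]
opening: 0.338
```

```bash
python3 arc.py 58 60; python3 -c "
from h import *
snap('scene','c22');snap('side','s22');snap('wrist','w22')
crop('pics/c22.png','pics/c22a.png',200,110,350,290,4)
crop('pics/s22.png','pics/s22a.png',200,90,350,270,4)"
```

```text
t22.42 [0.5751 0.0442 0.2695] F [-7.1518  2.1981  7.4857] op 0.338
est angle 57.99 rad err 0.5 mm
58.0 [ 0.05 -0.03  0.04]
60.0 [ 0.04 -0.79 -0.39]
```

View pics/c22a.png

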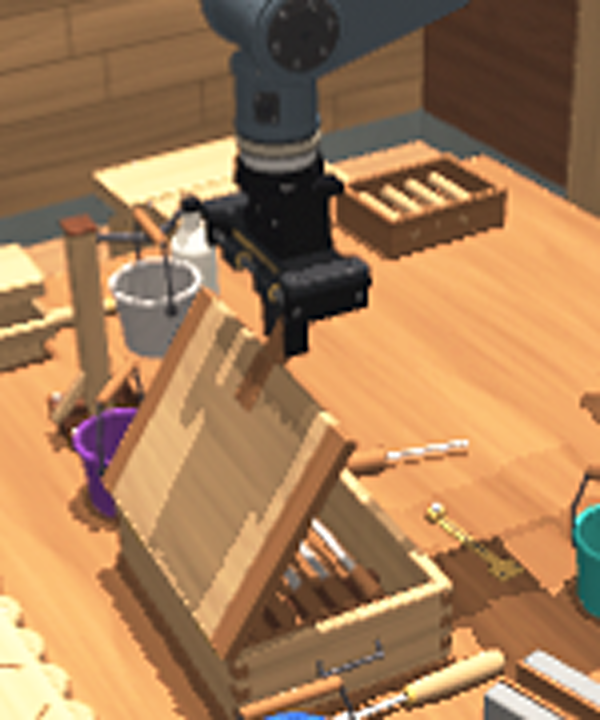

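View pics/s22a.png

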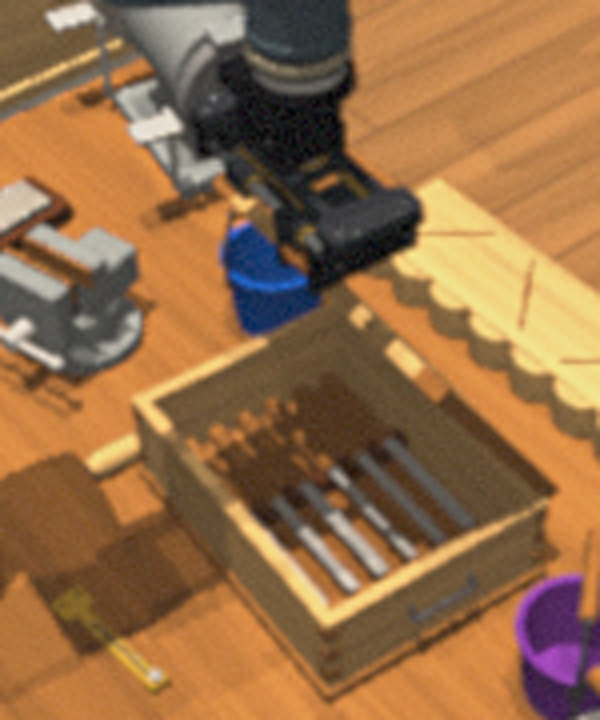

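The lid is at about 58° by kinematics. A radial push of about 10 N has built up, so I'll relieve it outward. I also want to measure the lid angle directly in the scene image.

```bash
python3 -c "
from h import *
crop('pics/c22.png','pics/c22b.png',220,170,300,290,6)"
```

```text
(no output)
```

View pics/c22b.png

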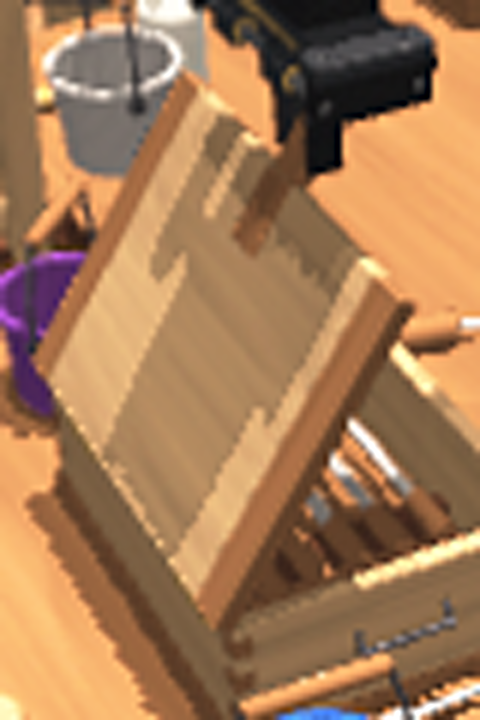

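```bash
python3 - <<'E'
from h import *
ax=np.array([.997,-.078,0]);by=np.array([.078,.997,0])
F=np.array([.4777,.0502,.114])
def vp(uv,yo):
    o,d=ray("scene",uv); p0=F+by*yo; t=((p0-o)@by)/(d@by); X=o+d*t; return np.array([(X-F)@ax,X[2]])
C=lambda x,y:(220+x/6,170+y/6)
a=vp(C(188,75),-.15);b=vp(C(38,358),-.15);print("right",a,b,"ang",np.degrees(np.arctan2(a[1]-b[1],b[0]-a[0])),np.linalg.norm(a-b))
for yo in(-.147,-.153):
  a=vp(C(188,75),yo);b=vp(C(38,358),yo);print(np.degrees(np.arctan2(a[1]-b[1],b[0]-a[0])),np.linalg.norm(a-b))
a=vp(C(412,302),.15);b=vp(C(215,633),.15);print("left",a,b,"ang",np.degrees(np.arctan2(a[1]-b[1],b[0]-a[0])),np.linalg.norm(a-b))
a=vp(C(378,258),.13);b=vp(C(178,565),.13);print("joint line",a,b,"ang",np.degrees(np.arctan2(a[1]-b[1],b[0]-a[0])))
# tongue end from wrist? 
E
python3 -c "
from h import *
crop('pics/w22.png','pics/w22a.png',150,60,420,310,2.7)"
```

```text
right [0.1098 0.2907] [0.2314 0.1064] ang 56.57688171943946 0.220797355712977
56.57688171943943 0.22025163320642313
56.57688171943946 0.22134307821953095
left [0.1054 0.2917] [0.2346 0.1031] ang 55.59305699331009 0.22856342377489594
joint line [0.1158 0.3123] [0.2464 0.144 ] ang 52.18858758767178
```

View pics/w22a.png

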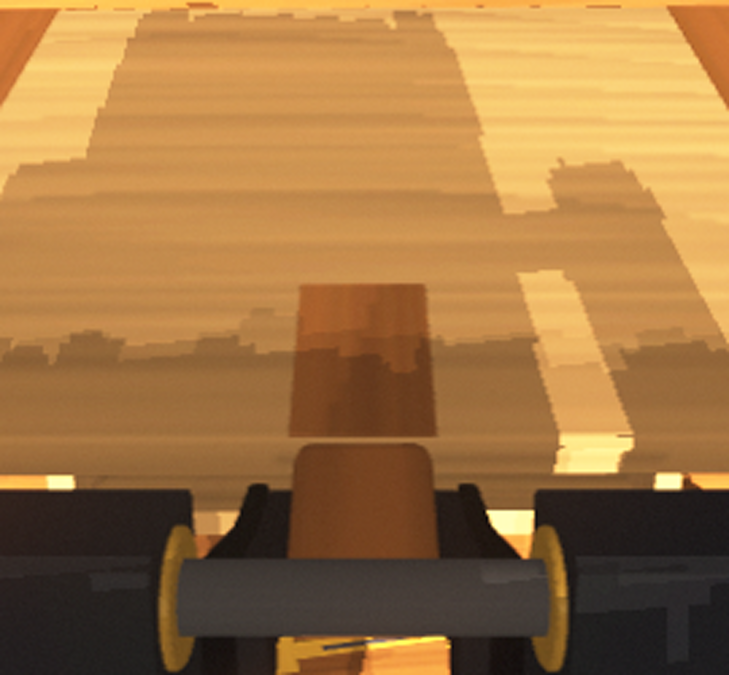

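```bash
cat > ang.py <<'E'
from h import *
ax=np.array([.997,-.078,0]);by=np.array([.078,.997,0]);F=np.array([.4777,.0502,0])
def pt(th,yo,u=.226,n=.014,hx=.226):
    t=np.radians(th); return F+by*yo+ax*(hx-u*np.cos(t)+n*np.sin(t))+np.array([0,0,.1+u*np.sin(t)+n*np.cos(t)])
E
python3 - <<'E'
from ang import *
s=lst("w22");s0=lst("w20")
print("closed check wrist edge",proj("wrist",pt(0,0),s0),"meas row",90+372/2.8)
for th in(54,56,58,60): print(th,"wrist edge",proj("wrist",pt(th,0),s)," inlay end",proj("wrist",pt(th,0,.226-.05),s),"sceneR",(proj("scene",pt(th,-.15))-[220,170])*6,"sceneL",(proj("scene",pt(th,.15))-[220,170])*6,(proj("scene",pt(th,.15,n=0))-[220,170])*6)
print("meas rows",60+437/2.7,60+285/2.7)
print("hingeR",(proj("scene",pt(57,-.15,u=0))-[220,170])*6)
E
```

```text
closed check wrist edge [284.4576 223.9547] meas row 222.85714285714286
54 wrist edge [286.1901 234.9256]  inlay end [285.9389 177.1957] sceneR [195.5036  72.6005] sceneL [413.4872 302.4926] [431.6099 309.2705]
56 wrist edge [286.2343 226.5333]  inlay end [285.9621 170.3479] sceneR [185.5857  69.4072] sceneL [402.5874 299.5814] [421.3022 305.6699]
58 wrist edge [286.2794 217.2399]  inlay end [285.9851 163.0297] sceneR [175.4283  66.5696] sceneL [391.3803 297.0769] [410.6677 302.4595]
60 wrist edge [286.3252 207.0018]  inlay end [286.0078 155.2386] sceneR [165.0432  64.095 ] sceneL [379.8787 294.9873] [399.7176 299.6483]
meas rows 221.85185185185185 165.55555555555554
hingeR [ 28.9793 359.1458]
```

The wrist and scene views agree on about 57.2° for the real lid angle, 0.8° less than the kinematic estimate. A final adjustment takes it to 60° with slight radial relief.

arm_command(plan=[{"dx": 0,"dy": -0.2,"dz": -0.25,"twist": 0,"claw": 0},{"dx": 0,"dy": -0.5,"dz": -0.4,"twist": 0,"claw": 0},{"dx": 0,"dy": -0.8,"dz": -0.6,"twist": 0,"claw": 0},{"dx": 0,"dy": -1,"dz": -0.7,"twist": 0,"claw": 0},{"dx": 0,"dy": -1,"dz": -0.7,"twist": 0,"claw": 0},{"dx": 0,"dy": -1,"dz": -0.7,"twist": 0,"claw": 0}])

```text
time_s: 23.07
position: [0.5845, 0.0436, 0.2751]
tcp_rot: [[-0.079, -0.997, -0.003], [-0.997, 0.079, 0.002], [-0.002, 0.003, -1.0]]
force: [2.6, 0.6, -8.3]
opening: 0.338
```

```bash
python3 arc.py 60 61; python3 - <<'E'
from ang import *
snap('wrist','w23');snap('scene','c23')
crop('pics/w23.png','pics/w23a.png',150,60,420,310,2.7)
crop('pics/c23.png','pics/c23b.png',220,170,300,290,6)
s=lst("w23")
for th in(58,59,60,61,62): print(th,"edge",(proj("wrist",pt(th,0),s)-[150,60])*2.7," inlay end",(proj("wrist",pt(th,0,.226-.05),s)-[150,60])*2.7)
E
```

```text
t23.07 [0.5845 0.0436 0.2751] F [ 2.6042  0.5995 -8.3465] op 0.338
est angle 60.48 rad err 0.8 mm
60.0 [0.05 0.15 0.17]
61.0 [ 0.05 -0.24 -0.03]
58 edge [368.039  460.8072]  inlay end [367.2983 314.4459]
59 edge [368.0964 448.4873]  inlay end [367.3275 304.8364]
60 edge [368.1541 435.5704]  inlay end [367.3565 294.9267]
61 edge [368.212  422.0452]  inlay end [367.3853 284.717 ]
62 edge [368.2702 407.901 ]  inlay end [367.4137 274.2085]
```

View pics/w23a.png

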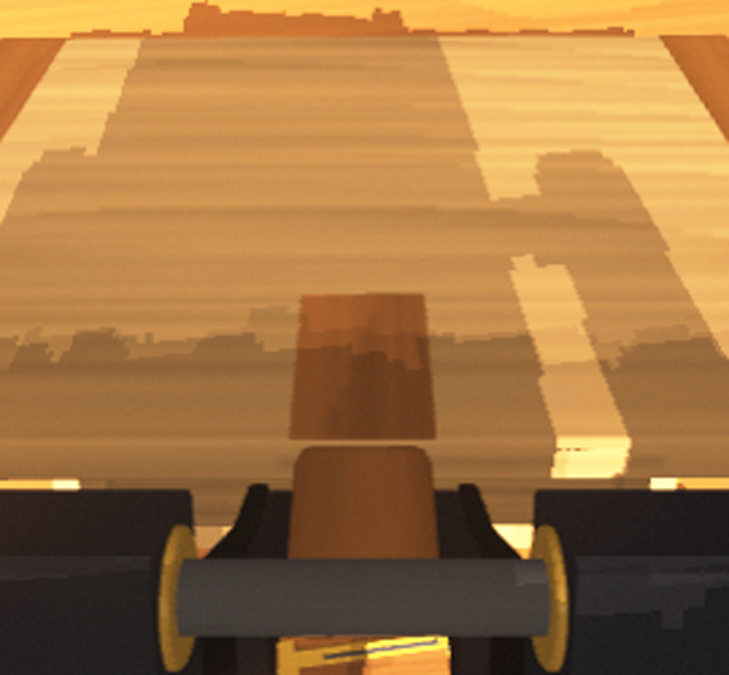

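View pics/c23b.png

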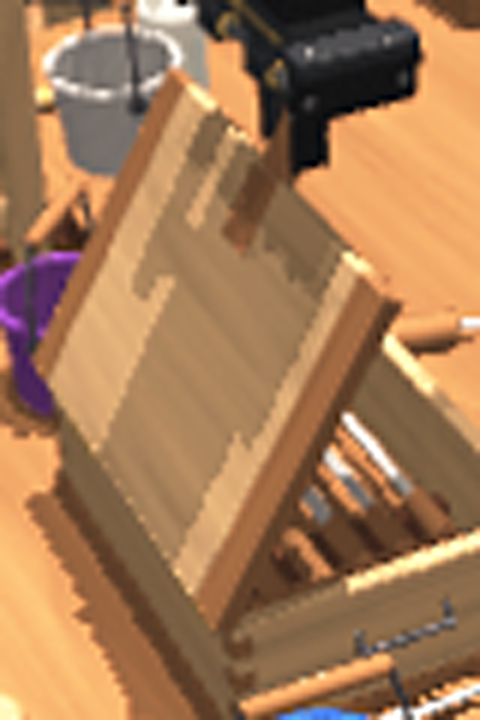

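The lid edge at row 440 gives 59.7°, the inlay end 60.1°, and the scene's left corner (400,300) gives 60°. I'll ease the residual radial pull slightly, then hold and verify.

arm_command(plan=[{"dx": 0,"dy": -0.05,"dz": 0.06,"twist": 0,"claw": 0},{"dx": 0,"dy": -0.05,"dz": 0.06,"twist": 0,"claw": 0},{"dx": 0,"dy": -0.05,"dz": 0.06,"twist": 0,"claw": 0},{"dx": 0,"dy": -0.05,"dz": 0.06,"twist": 0,"claw": 0},{"dx": 0,"dy": -0.05,"dz": 0.06,"twist": 0,"claw": 0},{"dx": 0,"dy": -0.05,"dz": 0.06,"twist": 0,"claw": 0},{"dx": 0,"dy": -0.05,"dz": 0.06,"twist": 0,"claw": 0},{"dx": 0,"dy": -0.05,"dz": 0.06,"twist": 0,"claw": 0}])

```text
time_s: 23.83
position: [0.5846, 0.0435, 0.2751]
tcp_rot: [[-0.079, -0.997, -0.003], [-0.997, 0.079, 0.002], [-0.002, 0.003, -1.0]]
force: [-4.0, 0.7, 1.7]
opening: 0.338
```

```bash
python3 arc.py 60; python3 - <<'E'
from ang import *
snap('wrist','w24');snap('scene','c24');snap('side','s24')
crop('pics/w24.png','pics/w24a.png',220,120,350,260,4)
s=lst("w24")
for th in(59,60,61): print(th,"edge",(proj("wrist",pt(th,0),s)-[220,120])*4," inlay end",(proj("wrist",pt(th,0,.226-.05),s)-[220,120])*4)
E
```

```text
t23.83 [0.5846 0.0435 0.2751] F [-3.995   0.7116  1.6865] op 0.338
est angle 60.50 rad err 0.8 mm
60.0 [0.05 0.16 0.17]
59 edge [265.1369 425.2168]  inlay end [263.9941 212.2833]
60 edge [265.2242 406.0926]  inlay end [264.0382 197.6086]
61 edge [265.3119 386.0672]  inlay end [264.0819 182.4897]
```

View pics/w24a.png

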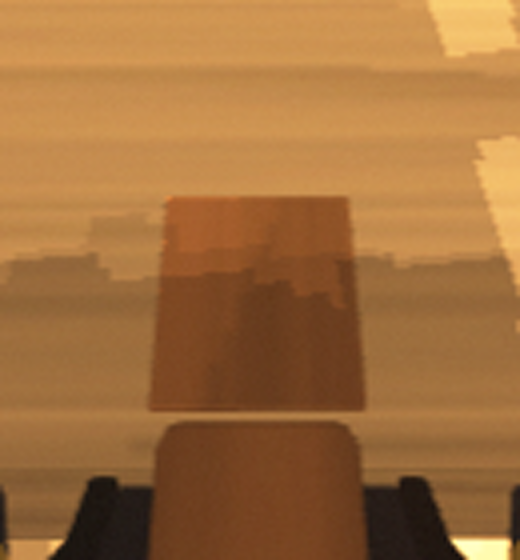

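View pics/c24.png

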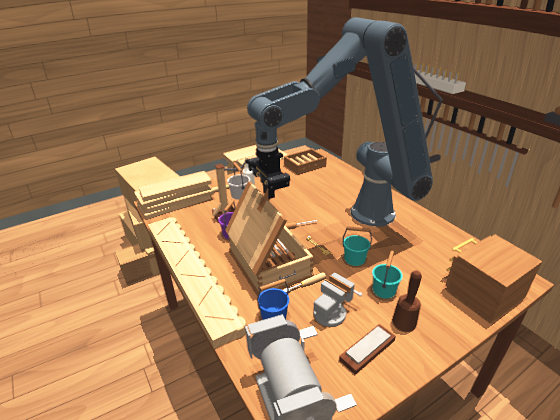

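View pics/s24.png

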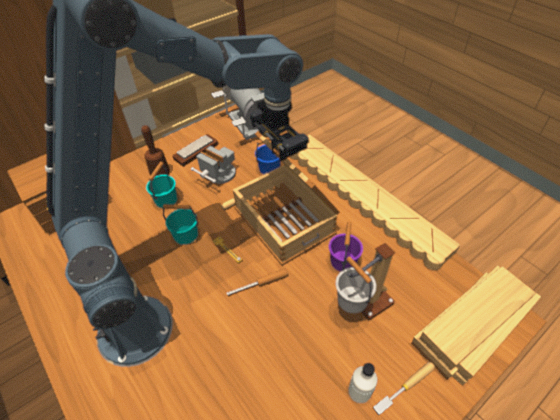

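The lid reads 59.9 to 60.0° and the kettle is on the hook. I'll check that the kettle is still, then hand in.

```bash
python3 - <<'E'
from h import *
a=cv2.imread('pics/s22.png')[260:315,330:395].astype(float);b=cv2.imread('pics/s24.png')[260:315,330:395].astype(float)
print("kettle diff",cv2.phaseCorrelate(a.mean(2),b.mean(2)))
a=cv2.imread('pics/c17.png')[170:205,225:255].mean(2);b=cv2.imread('pics/c24.png')[170:205,225:255].mean(2)
print(cv2.phaseCorrelate(a,b))
s=bot.read_state();print(s["time_s"],s["position"],s["force"],s["opening"],np.abs(s["qvel"]).max())
bot.hand_in()
E
```

```text
kettle diff ((0.0055603894310252144, 0.05860516230930557), 1.006899417325504)
((-0.23379759682454804, 0.3052693641759383), 0.6319011295937885)
23.9833 [0.5846 0.0435 0.2751] [-4.9599  1.2586  2.8678] 0.3428691655397345 0.14370846094102613
the job is handed in; nothing more can be done
```

The kettle is hanging by its grip on the hook, let go of, and the arm is holding the lid's pull with the lid at about 60°. I handed the job in at about 24 s.

**Last checks**
- **Lid angle:** the wrist view reads 59.9–60.0°. The scene view, taken one small nudge earlier, gave about 60°. The arm's own arc estimate was 60.5°, and I trusted the cameras.
- **Hold:** the grip opening is 0.34, matching the 30 mm tongue, with about 6 N of steady force on the tool.
- **Kettle:** between the last two side pictures it moved less than 0.1 pixel, so it is hanging still. The hook bar crosses its grip within about 1 mm of centre.
- **Other things on the bench:** in the last pictures I saw none of them moved.

**What disagreed**
- **First grasp missed:** the fingers closed fully above the kettle's grip without touching anything. The real fingertips end about 33 mm short of the reported TCP, so I measured the offset and regrasped lower.
- **Height readings:** the two ends of the grip differed by up to 12 mm between views (average 0.261 m, against 0.262 m from the text). Some points near the lid's front edge also gave unreliable heights, so I used the text's lid height there, checked against one tongue corner (0.116 m).

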